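# Pin the torque arm and take a bearing reading

### The job

The gear unit on the test stand is due for a bearing check. First pin its torque arm: take the smaller of the two knob-headed pins from the wooden tool block, push it down through the fork and the arm's eye until its collar sits fully home on the fork, and let go of it. Then take the probe pen from the block and hold its sprung tip in the small cup of the slanted measuring adapter on the unit's side, the pen in line with the adapter, pressed gently so that the tip is about half way in; finish like that, holding the pen still on the spot, and leave the other pin and the spare parts alone.

Things in the scene. Friction and masses are not known exactly. Their poses are not given: they have to be found in the camera images.
- stand: fixed grey test stand: bed plate 136 x 360 mm, 15 mm high (reaching 168 mm to +y, 192 mm to -y of the origin); origin on the worktop under the vertical spindle axis on which the gear unit (white housing, black motor lying along -y) sits; its +y points along the dark steel torque arm to the fork, its -x side carries the measuring adapter. The highest part of stand and unit is 137 mm above the worktop.
- fork_hole (a point): centre of the hole in the top face of the fork (two 8 mm steel plates with an 11 mm gap, 36 mm wide, on a 36 x 20 mm post), 136.5 mm above the worktop, 118 mm along stand +y; z up. Holes in fork and arm are 13.8 mm in diameter, straight down; below the lower plate (27 mm under this point) is free space
- lug_hole (a point): centre of the hole (13.8 mm) in the top face of the torque arm's eye, which lies in the gap of the fork, 9.5 mm below the fork's top; at the start within 1.5 mm of being in line with the fork's holes; the pin's tapered nose pulls it in line
- unit (a joint): turn of the gear unit with its arm about the vertical spindle, rad, positive anticlockwise from above; 0 = arm's eye in line with the fork; stiff by friction (about 0.1 N m), holds where it is
- pin: the smaller pin, loose, steel, upright in the tool block: shank 12 mm in diameter and 42 mm long with a tapered nose (last 6 mm, 5 mm wide at its end), then a collar 22 mm wide and 4 mm thick, then a knurled round knob 16 mm in diameter and 27 mm high, to be gripped; 73.5 mm long in all, 0.07 kg; origin at the very end of the nose, z up to the knob
- pin_seat (a point): point of the small pin's axis in the underside of the collar (42 mm above the nose); pin fully home = this point at fork_hole
- big_pin: the larger pin, loose, to be left in the block: shank 15 mm, 42 mm long, collar 30 mm, knob 24 mm; origin at the end of its nose, z up
- block: fixed wooden tool block 70 (x) x 200 (y) x 50 mm high, origin under its centre; in its top three round holes 44 mm deep on its y axis: the probe's (22 mm) at y = -70 mm, pins' (17 mm) at y = +20 and +70 mm; either pin may stand in either
- probe: probe pen, loose, 0.17 kg, 125 mm long, upright in the tool block, tip down: from its origin (the very end of the free tip) along z: sprung steel tip 6 mm in diameter with a ball end to 12 mm, steel nose 18 mm in diameter to 40 mm, grey plastic body 26 mm (x) by 32 mm (y) from 40 to 125 mm, to be gripped across its 26 mm. Its shoulder at 40 mm rests on the block's top. x and y are parallel to the block's
- probe_tip (a point): the end of the sprung tip; it moves into the pen when pressed
- tip_spring (a joint): how far the sprung tip is pressed in, m: 0 free, 0.008 fully in; spring 0.7 N per mm (about 3 N half way)
- spot (a point): the marked spot: centre of the floor of the shallow cup (inner diameter 13 mm, rim 2 mm high) on the end of the slanted round steel adapter (19 mm in diameter) on the robot's side of the gear unit; its z axis is the adapter's axis, pointing out of the cup, 35 degrees from vertical, leaning towards stand -x; about 97 mm above the worktop. The pen's z must lie along this axis
- spare_rotor: black motor rotor standing on the bench, 75 x 75 x 145 mm, bystander
- spare_rotor_b: black motor rotor standing on the bench, 75 x 75 x 145 mm, bystander
- spare_housing: light grey gear housing standing on the bench, 84 x 70 x 89 mm, bystander
- tin: flat tin of paste, 66 mm wide, 26 mm high, bystander

How it is judged:
By the outcome, as a careful person would: the job done as asked, in the order asked, and still so for the second after the job is handed in, while the arm keeps its last pose, push and grip.
It also fails if it takes over 58 s, if anything falls off the work surface, if the arm or the gripper's body presses on something with over 40 N, if the wrist force passes 120 N, or if a joint passes its speed limit or range.

### The arm

A 6-joint arm with a two-finger parallel gripper is mounted at the origin on a cart in front of the work surface, level with it; the furniture and walls round the work are solid. World frame = base frame: x ahead of the robot, y to its left, z up, the work surface at z = 0. Lengths are in m, angles in rad, forces in N, time in s.
With the tool pointing down it reaches from about 0.25 to 0.725 m from the base axis. Payload 4 kg.
Tool frame: the origin (TCP) lies at the very end of the fingers, on their centre line; the grasp point (between the pads) lies behind it (r.pinch_z is the z of the grasp point in the tool frame, in m); z points along the fingers, y is the line along which they close (so a half turn about z gives the same grasp; the last joint's range is limited). The gripper opens to 85 mm and grips with 20 to 120 N. Pads are 22 mm wide; open, the fingers measure 114 mm over their backs; the gripper's body (76 mm by 85 mm) begins 54 mm behind the grasp point. The pads swing forward as they close: fully open they stand 13 mm farther back than shut.
Start: joints at [-1.148, 0.241, 0.005, 1.335, 0, 1.571], TCP at [0.205, -0.456, 0.195] pointing down, gripper open.
Joint ranges: [-2.72, 2.72], [-1.05, 1.87], [-1.09, 1.28], [-1.99, 2.15], [-1.42, 1.44], [-3.14, 3.14]. Speed limits (rad/s): [2.79, 2.79, 3.14, 3.14, 3.14, 3.14].

### API

Orientations are given as a rotation vector (axis times angle).
In Python, from cell import r, eyes gives the robot as it stands. The module is installed in compiled form; this text tells all that it offers.
- The arm moves only by the tool drive_tool, never from a script. Its argument "deltas" is a list that holds one entry, the list of rows, each a list of 5 numbers: the finger opening in mm, from 0 to 85.4, then the shift along the tool's x, y, z in mm, then the turn about the tool's z in degrees. In form: [[[jaw, x, y, z, twist], ...]]. A call has 1 to 20 rows; each row shifts and turns the commanded pose from where the row before left it, along the tool's axes as they then stand; what a row does not reach is not made up. A row lasts 1/10 s, in which the tool goes at most 50 mm and 8.59 degrees, less where a joint would pass 70% of its speed; a pose out of reach is approached as far as the arm can. A call is refused whole if a number of a shift passes 50 or a number of a turn 8.59, either way. A call with a gripper value outside its range is refused whole. The fingers move at their own pace and stop on an object; "force" is the grip in N (left out, the last holds). Time passes only in rows, so rows that do not move let the fingers close. It gives the time, the measured TCP pose, the force, the opening and the grip force at its end, in the units of the state.
- r.observe(): the state, without advancing time (a new reading comes with each control period).
- eyes.camera(name): name is "scene" or "side" or "wrist"; returns a dict with "pixels" (400x640x3 uint8, red, green, blue), "range_z" (400x640 float32, m along the optical axis (not along the pixel's ray), 0 where there is no reading), "camera_matrix" (3x3 intrinsics, pixels), "dist_coeffs" ([k1, k2, p1, p2, k3] as OpenCV has them; the pictures are not rectified), "world_from_camera" (4x4, takes a point from camera to world coordinates). Camera axes: x right, y down, z forward; pixel columns grow to the right and rows downward; lengths in m; the calibration is good to about 2 mm. A picture is of the moment at which its call begins.
- r.hand_in(): hands the job in; it is judged then, once.
Trained networks look in a picture, given as the dict that the camera call returned (one of the last four; its "shot" number tells which), for a name from the list of things; names that differ only in an ending like _2 or _b are one class to them, and where a whole thing is asked for, a point or a joint stands for the part that bears it (a point fixed in the world has none). Each returns a list of dicts, best first, with "confidence" (0 to 1); they miss things now and then, are a little off and sometimes report something else, mostly with a low value. They report only what shows in the picture. A call takes as long as a camera call.
- eyes.search_frame(picture, label): "bbox" ([left, top, right, bottom] in pixels, round what is visible of it).
The state is a dict: "time_s": time; "qpos": joint angles; "joint_vel": joint speeds; "tau": joint torques, N m; "eef_pos": TCP position; "eef_rot": TCP orientation; "wrist_force": force on the tool from outside, world axes, zero at the start; "moment": the same for the moment, N m; "finger_gap": finger opening in m; "finger_force": force on a finger pad.
Only numpy, scipy, OpenCV 4.12 (cv2) and the standard library are available. Lean on these libraries where they do the work, as an engineer would, in place of code of your own. Each camera call takes 0.05 s, during which the arm holds its last target. There are 200 camera calls.

## Working session

There is one attempt and no reset: what is moved stays moved. The work goes in short steps, Python scripts to look and compute and a tool call to move; the robot and the scene stay as the last step left them, time stands still between calls to the robot, and variables do not carry over. Pictures are saved under pics/ and viewed, at most 12 in all, crops included, and the job is handed in when it is done.

Besides the shell and the picture viewer there is one more tool, called as name(argument=value, ...) on one line, values as JSON. drive_tool: Moves the arm, as the interface text tells. Its arguments: {"type":"object","properties":{"deltas":{"type":"array","items":{"type":"array","items":{"type":"array","items":{"type":"number"}}}},"force":{"type":"number"}},"required":["deltas"]}

```bash
mkdir -p pics; cat > h.py <<'E'
import numpy as np, cv2
from cell import r, eyes
def pts(c):
    K=c["camera_matrix"];D=c["dist_coeffs"];h,w=c["range_z"].shape
    u,v=np.meshgrid(np.arange(w),np.arange(h))
    p=cv2.undistortPoints(np.stack([u,v],-1).reshape(-1,1,2).astype(np.float64),np.array(K),np.array(D)).reshape(h,w,2)
    z=c["range_z"].astype(float); P=np.dstack([p*z[...,None],z]); T=np.array(c["world_from_camera"])
    W=P@T[:3,:3].T+T[:3,3]; W[z==0]=np.nan
    return W
E
python3 - <<'E'
from h import *
for n in ["scene","side"]:
    c=eyes.camera(n); cv2.imwrite(f"pics/{n}0.png",c["pixels"][...,::-1]); W=pts(c)
    np.savez(f"/tmp/{n}0.npz",W=W,px=c["pixels"])
    print(n,np.round(c["world_from_camera"],3).tolist(), c["camera_matrix"][0][0])
    for l in ["stand","pin","big_pin","block","probe","fork_hole","spot","lug_hole","spare_rotor","spare_housing","tin"]:
        for d in eyes.search_frame(c,l)[:2]:
            b=np.array(d["bbox"]).astype(int); m=W[b[1]:b[3]+1,b[0]:b[2]+1].reshape(-1,3)
            print(l,round(d["confidence"],2),b.tolist(),np.round(np.nanmedian(m,0),3).tolist(), round(float(np.nanmax(m[:,2])),3))
s=r.observe(); print(s["eef_pos"],s["eef_rot"],r.pinch_z,s["time_s"],s["finger_gap"])
E
```

```text
scene [[-0.505, -0.38, 0.775, -0.532], [-0.863, 0.238, -0.446, 0.675], [-0.015, -0.894, -0.449, 0.784], [0.0, 0.0, 0.0, 1.0]] 519.7965873964112
stand 0.56 [293, 176, 417, 251] [0.581, -0.097, 0.013] 0.284
pin 0.62 [211, 263, 222, 279] [0.492, 0.373, 0.051] 0.081
big_pin 0.74 [296, 176, 415, 251] [0.58, -0.098, 0.014] 0.263
big_pin 0.65 [229, 261, 240, 271] [0.49, 0.328, 0.063] 0.08
block 0.59 [201, 253, 284, 304] [0.475, 0.313, 0.015] 0.082
probe 0.77 [253, 226, 273, 258] [0.504, 0.234, 0.076] 0.137
fork_hole 0.96 [295, 181, 418, 248] [0.579, -0.095, 0.014] 0.294
spot 0.5 [363, 201, 374, 213] [0.549, -0.109, 0.078] 0.102
lug_hole 0.93 [328, 179, 412, 219] [0.584, -0.176, 0.065] 0.137
spare_rotor 0.88 [240, 179, 263, 228] [0.743, 0.172, 0.072] 0.146
spare_rotor 0.81 [193, 193, 224, 251] [0.711, 0.313, 0.061] 0.148
spare_housing 0.91 [163, 227, 201, 260] [0.684, 0.404, 0.045] 0.09
spare_housing 0.55 [227, 256, 238, 272] [0.497, 0.328, 0.057] 0.082
side [[-0.899, -0.231, 0.373, 0.16], [-0.439, 0.503, -0.745, 0.873], [-0.015, -0.833, -0.554, 0.765], [0.0, 0.0, 0.0, 1.0]] 394.216879068363
[... 294 characters left out ...]
29] 0.108
probe 0.56 [304, 251, 316, 283] [0.505, 0.249, 0.098] 0.138
fork_hole 0.83 [288, 162, 371, 253] [0.591, -0.088, 0.005] 0.139
lug_hole 0.7 [315, 164, 361, 215] [0.587, -0.167, 0.073] 0.138
spare_rotor 0.78 [229, 210, 255, 261] [0.751, 0.191, 0.07] 0.147
spare_rotor 0.58 [200, 239, 236, 294] [0.722, 0.324, 0.073] 0.146
spare_housing 0.57 [191, 285, 230, 326] [0.684, 0.416, 0.05] 0.091
spare_housing 0.56 [289, 165, 370, 252] [0.589, -0.083, 0.01] 0.139
tin 0.52 [390, 178, 411, 195] [0.448, -0.365, 0.008] 0.027
tin 0.44 [291, 293, 305, 309] [0.497, 0.327, 0.059] 0.083
[ 0.2051738  -0.45597191  0.19498814] [-3.07162460e+00 -6.59179076e-01 -3.26314992e-05] -0.0187 1.2 0.08543271185952604
```

View pics/scene0.png

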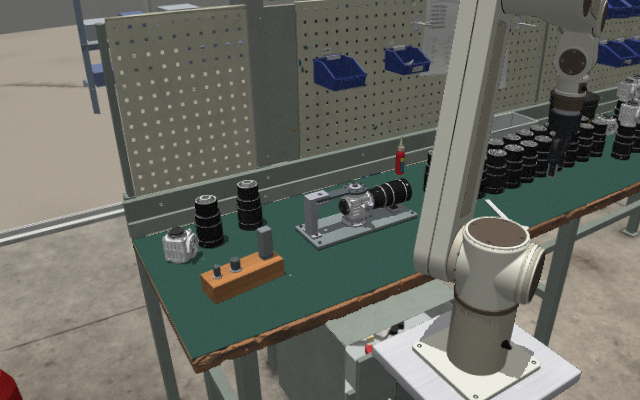

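View pics/side0.png

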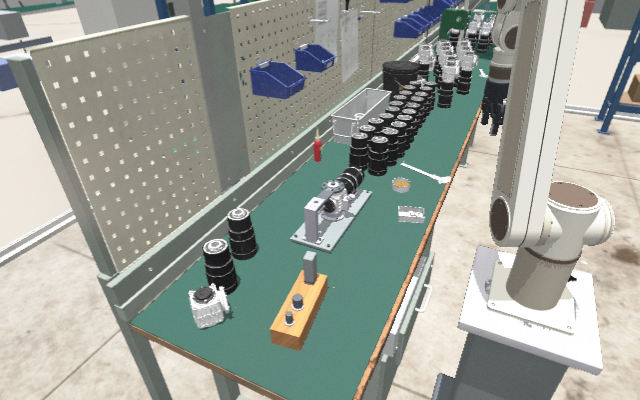

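The scene picture shows the block at (243,275) with the small pin at (216,271), the big pin at (235,266) and the probe at (264,242). The stand is at (355,212), with its fork at (311,215). The side picture agrees: small pin (288,317), big pin (298,300), fork (312,205). Next I fit the poses from the saved clouds.

```bash
cat > fit.py <<'E'
from h import *
A=[np.load(f"/tmp/{n}0.npz")["W"].reshape(-1,3) for n in ["scene","side"]]
for i,W in enumerate(A):
    W=W[np.isfinite(W).all(1)]
    def sel(x0,x1,y0,y1,z0,z1):
        m=(W[:,0]>x0)&(W[:,0]<x1)&(W[:,1]>y0)&(W[:,1]<y1)&(W[:,2]>z0)&(W[:,2]<z1); return W[m]
    for nm,a in dict(table=(.4,.6,.05,.15,-.02,.02),block=(.42,.58,.18,.45,.045,.056),bed=(.45,.72,-.35,.1,.011,.021),pinT=(.46,.53,.355,.4,.076,.095),bigT=(.46,.53,.30,.35,.076,.095),probeT=(.46,.54,.2,.28,.125,.15),forkT=(.53,.65,-.02,.1,.130,.145)).items():
        s=sel(*a)
        if len(s)<4: print(i,nm,len(s)); continue
        c,wh,an=cv2.minAreaRect((s[:,:2]*1000).astype(np.float32))
        print(i,nm,len(s),np.round(c,1),np.round(wh,1),round(an,1),"med",np.round(np.median(s,0)*1000,1))
E
python3 fit.py
```

```text
0 table 1598 [500. 100.] [ 99.9 199.9] 90.0 med [ 4.968e+02  9.880e+01 -1.000e-01]
0 block 1096 [500.4 305.3] [ 79.4 201.6] 6.9 med [490.8 316.6  48.9]
0 bed 1747 [ 598.  -108.1] [363.9 143.3] 89.4 med [571.4 -59.5  14.2]
0 pinT 22 [491.3 375.3] [14.1 13.2] 47.8 med [490.1 374.6  79.2]
0 bigT 49 [497.4 323.6] [22.1 23.1] 89.2 med [495.6 323.8  79.5]
0 probeT 98 [508.7 237.3] [28.7 33.8] 9.9 med [505.7 239.6 132.6]
0 forkT 171 [599.4  32.1] [65.  40.6] 89.1 med [596.7  34.8 135.1]
1 table 1533 [499.9  99.9] [ 99.8 199.8] 89.9 med [486.9  95.4   0.5]
1 block 1579 [501.8 307.4] [ 72.  202.3] 7.1 med [493.3 330.1  49.5]
1 bed 1337 [ 566.4 -139.1] [454.2 147.7] 78.8 med [564.6 -36.   14.2]
1 pinT 38 [492.6 375.7] [13.3 15.3] 21.7 med [491.9 378.3  80.4]
1 bigT 71 [498.  327.7] [21.5 22. ] 39.1 med [498.3 328.3  80.8]
1 probeT 116 [510.  236.8] [25.2 36.7] 10.0 med [508.6 241.7 133.6]
1 forkT 182 [600.6  33.5] [67.2 38.9] 88.4 med [599.   37.4 135.1]
```

drive_tool(deltas=[[[85, 0, 0, -20, 0], [85, 31.4, -33.8, -3, 0], [85, 31.4, -33.8, -3, 0], [85, 31.4, -33.8, -3, 0], [85, 31.4, -33.8, -3, 0], [85, 31.4, -33.8, -3, 0], [85, 31.4, -33.8, -3, 0], [85, 31.4, -33.8, -3, 0], [85, 31.4, -33.8, -3, 0], [85, 31.4, -33.8, -3, 0], [85, 31.4, -33.8, -3, 0], [85, 31.4, -33.8, -3, 0], [85, 31.4, -33.8, -3, 0], [85, 31.4, -33.8, -3, 0], [85, 31.4, -33.8, -3, 0], [85, 31.4, -33.8, -3, 0], [85, 31.4, -33.8, -3, 0], [85, 31.4, -33.8, -3, 0], [85, 31.4, -33.8, -3, 0]]])

```text
time_s: 3.1
eef_pos: [0.4912, 0.2871, 0.2707]
eef_rot: [-3.002, -0.773, 0.017]
wrist_force: [-0.1, -0.0, 0.4]
finger_gap: 0.0853
finger_force: 0.0
```

drive_tool(deltas=[[[50, 0, 0, 0, 8.5], [50, 0, 0, 0, 8.5], [50, 0, 0, 0, 8.5], [50, 0, 0, 0, 8.5], [50, 0, 0, 0, 8.5], [50, 0, 0, 0, 8.5], [50, 0, 0, 0, 8.5], [50, 0, 0, 0, 8.5], [50, 0, 0, 0, 8.5], [50, 0, 0, 0, 8.5], [50, 0, 0, 0, 8.5], [50, 0, 0, 0, 8.5], [50, 0, 0, 0, 5.2], [50, 0, 0, 0, 0], [50, 0, 0, 0, 0]]])

```text
time_s: 4.6
eef_pos: [0.452, -0.1633, 0.2761]
eef_rot: [-2.62, 0.817, 0.358]
wrist_force: [-0.8, 0.2, 0.6]
finger_gap: 0.0499
finger_force: 0.0
```

```bash
python3 - <<'E'
from h import *
s=r.observe(); print(s["time_s"],s["eef_pos"],s["eef_rot"],s["finger_gap"])
from scipy.spatial.transform import Rotation as R
print(R.from_rotvec(s["eef_rot"]).as_matrix().round(3))
c=eyes.camera("wrist"); cv2.imwrite("pics/w1.png",c["pixels"][...,::-1]); W=pts(c)
print(np.round(c["world_from_camera"],3).tolist(),c["camera_matrix"][0][0])
np.savez("/tmp/w1.npz",W=W,px=c["pixels"])
for l in ["pin","big_pin","block","probe"]:
    for d in eyes.search_frame(c,l)[:2]:
        b=np.array(d["bbox"]).astype(int); m=W[b[1]:b[3]+1,b[0]:b[2]+1].reshape(-1,3)
        print(l,round(d["confidence"],2),b.tolist(),np.round(np.nanmedian(m,0),3).tolist())
E
```

```text
4.6 [ 0.45197465 -0.16332151  0.27607081] [-2.620122    0.81687096  0.35753411] 0.04985248404272235
[[ 0.8   -0.587 -0.128]
 [-0.492 -0.763  0.419]
 [-0.344 -0.272 -0.899]]
[[-0.587, -0.734, -0.341, 0.531], [-0.762, 0.359, 0.538, -0.272], [-0.272, 0.576, -0.771, 0.413], [0.0, 0.0, 0.0, 1.0]] 310.11774910030874
block 0.94 [128, 159, 210, 240] [0.506, 0.286, 0.002]
probe 0.55 [133, 189, 180, 226] [0.51, 0.258, 0.051]
probe 0.18 [126, 1, 392, 131] [0.57, -0.082, 0.013]
```

View pics/w1.png

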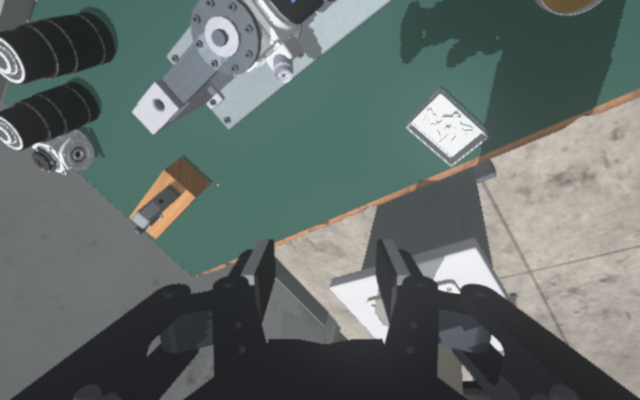

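The wrist picture shows the stand at the top, with the fork hole at (158,104) and the cup at (283,70), and the block at (165,200). The tool has tilted and moved away from where I commanded it, probably because joint 6 ran into its limit. I check the joints.

```bash
python3 - <<'E'
from h import *
s=r.observe(); print(s["time_s"],np.round(s["qpos"],3),s["joint_vel"].round(3) if hasattr(s["joint_vel"],'round') else s["joint_vel"],np.round(s["eef_pos"],4))
E
```

```text
4.85 [-0.549  0.475  0.448  1.895  0.293  3.141] [ 0.    -0.001  0.001  0.002 -0.002  0.001] [ 0.4524 -0.1617  0.2765]
```

drive_tool(deltas=[[[50, 0, 0, 0, -5]]])

```text
time_s: 4.95
eef_pos: [0.4524, -0.1617, 0.2765]
eef_rot: [-2.648, 0.692, 0.333]
wrist_force: [-0.8, 0.6, 0.1]
finger_gap: 0.0499
finger_force: 0.0
```

```bash
python3 - <<'E'
from h import *
from scipy.spatial.transform import Rotation as R
s=r.observe(); print(s["time_s"],np.round(s["qpos"],4),np.round(s["eef_pos"],4))
print(R.from_rotvec(s["eef_rot"]).as_matrix().round(3))
E
```

```text
4.95 [-0.5494  0.4746  0.4482  1.8952  0.2934  3.0512] [ 0.4524 -0.1617  0.2765]
[[ 0.85  -0.51  -0.13 ]
 [-0.419 -0.806  0.418]
 [-0.318 -0.302 -0.899]]
```

```bash
cat > kin.py <<'E'
import numpy as np
from scipy.spatial.transform import Rotation as R
from scipy.optimize import least_squares
P=dict(a0=.0747,h=.299,L1=.328,L2=.357,Lw=.339)
LO=np.array([-2.72,-1.05,-1.09,-1.99,-1.42,-3.14]);HI=np.array([2.72,1.87,1.28,2.15,1.44,3.14])
VM=np.array([2.79,2.79,3.14,3.14,3.14,3.14])*.07
def fk(q,P=P):
    f=q[1]-q[2]+q[3]; b=q[1]-q[2]
    # arm frame (radial, tangential, up)
    z=np.array([np.cos(q[4])*np.cos(f),np.sin(q[4]),-np.cos(q[4])*np.sin(f)])
    y0=np.array([-np.sin(q[4])*np.cos(f),np.cos(q[4]),np.sin(q[4])*np.sin(f)])
    # at q6=0 psi=q1+180 -> tool x = -radial for tool down
    x0=-np.array([np.sin(f),0,np.cos(f)]); 
    y0=np.cross(z,x0)
    M=np.stack([x0,y0,z],1)@R.from_rotvec([0,0,q[5]]).as_matrix()
    p=np.array([P['a0']+P['L1']*np.sin(q[1])+P['L2']*np.cos(b),0,P['h']+P['L1']*np.cos(q[1])-P['L2']*np.sin(b)])+P['Lw']*z
    Z=R.from_euler('z',q[0]).as_matrix()
    return Z@p,Z@M
def row(q,d,w,lim=True):
    p,M=fk(q); pt=p+M@(np.array(d[1:4])/1000); Mt=M@R.from_rotvec([0,0,np.radians(d[4])]).as_matrix()
    lo,hi=(np.maximum(LO,q-VM),np.minimum(HI,q+VM)) if lim else (LO,HI)
    def e(x):
        a,B=fk(x); return np.r_[w*(pt-a),R.from_matrix(Mt@B.T).as_rotvec()]
    lo=lo-1e-6;hi=hi+1e-6
    return least_squares(e,np.clip(q,lo+1e-9,hi-1e-9),bounds=(lo,hi)).x
def sim(q,rows,w,lim=True):
    for d in rows: q=row(q,d,w,lim)
    return q
E
python3 - <<'E'
from kin import *
q0=np.array([-1.148,.241,.005,1.335,0,1.571])
print(fk(q0)); q1=np.array([-.5494,.4746,.4482,1.8952,.2934,3.0512]);print(fk(q1))
rows=[[0,0,0,-20,0]]+[[0,31.4,-33.8,-3,0]]*18; rows2=[[0,0,0,0,8.5]]*12+[[0,0,0,0,5.2]]
for lim in (True,False):
  for w in (1,2,4,8):
    a=sim(q0,rows,w,lim); b=sim(a,rows2,w,lim); print(lim,w,a.round(3),fk(a)[0].round(3),b.round(3),fk(b)[0].round(3))
E
```

```text
(array([ 0.2051644 , -0.45599108,  0.19504865]), array([[ 9.12028691e-01,  4.10126395e-01, -8.35695902e-05],
       [ 4.10126403e-01, -9.12028672e-01,  1.85738788e-04],
       [-4.14827739e-08, -2.03673199e-04, -9.99999979e-01]]))
(array([ 0.45198288, -0.1617807 ,  0.27657496]), array([[ 0.8504013 , -0.50993879, -0.1295379 ],
       [-0.41936077, -0.80563993,  0.41842664],
       [-0.31773287, -0.30150744, -0.89896556]]))
True 1 [0.462 0.424 0.455 1.602 0.027 3.14 ] [0.503 0.261 0.27 ] [-1.005  0.319  0.285  1.74   0.154  3.14 ] [ 0.294 -0.366  0.27 ]
True 2 [0.51  0.43  0.466 1.607 0.057 3.14 ] [0.486 0.294 0.271] [-0.409  0.598  0.54   1.983  0.402  3.14 ] [ 0.488 -0.067  0.271]
True 4 [0.547 0.435 0.474 1.611 0.081 3.14 ] [0.472 0.319 0.272] [0.03  0.838 0.766 2.15  0.599 3.14 ] [0.499 0.206 0.27 ]
True 8 [0.561 0.437 0.477 1.613 0.09  3.14 ] [0.466 0.329 0.273] [0.17  0.874 0.779 2.15  0.686 3.14 ] [0.474 0.299 0.271]
False 1 [0.462 0.424 0.455 1.602 0.027 3.14 ] [0.503 0.261 0.27 ] [-1.005  0.319  0.285  1.74   0.154  3.14 ] [ 0.294 -0.366  0.27 ]
False 2 [0.51  0.43  0.466 1.607 0.057 3.14 ] [0.486 0.294 0.271] [-0.409  0.598  0.54   1.983  0.402  3.14 ] [ 0.488 -0.067  0.271]
False 4 [0.547 0.435 0.474 1.611 0.081 3.14 ] [0.472 0.319 0.272] [0.03  0.838 0.766 2.15  0.599 3.14 ] [0.499 0.206 0.27 ]
False 8 [0.561 0.437 0.477 1.613 0.09  3.14 ] [0.466 0.329 0.273] [0.17  0.874 0.779 2.15  0.686 3.14 ] [0.474 0.299 0.271]
```

```bash
cat >> kin.py <<'E'
W0=1.67
def goto(q,p,step=45,n=None):
    a,M=fk(q); d=M.T@(np.array(p)-a)*1000; n=n or int(np.ceil(np.linalg.norm(d)/step)); d=np.round(d/n,1)
    return [[0,*d,0]]*n
def tilt(q): 
    z=fk(q)[1][:,2]; return np.degrees(np.arctan2(np.hypot(z[0],z[1]),-z[2])).round(2),np.degrees(np.arctan2(z[1],z[0])).round(1)
E
python3 - <<'E'
from kin import *
q0=np.array([-1.148,.241,.005,1.335,0,1.571])
rows=[[0,0,0,-20,0]]+[[0,31.4,-33.8,-3,0]]*18; rows2=[[0,0,0,0,8.5]]*12+[[0,0,0,0,5.2]]
for w in (1.5,1.6,1.67,1.75):
    b=sim(sim(q0,rows,w),rows2,w); print(w,b.round(3))
q=np.array([-.5494,.4746,.4482,1.8952,.2934,3.0512]); print(tilt(q))
az=np.radians(tilt(q)[1]-180); u=np.array([np.cos(az),np.sin(az),0])
for rr,z in ((.6,.4),(.6,.5),(.6,.3)):
    g=goto(q,rr*u+[0,0,z]); qa=sim(q,g,W0); print(rr,z,len(g),g[0],qa.round(3),fk(qa)[0].round(3),tilt(qa))
    d=np.round(fk(qa)[1].T@u*40,1)
    qq=qa
    for i in range(16):
        qq=row(qq,[0,*d,0],W0)
        if i%2: print(i+1,d,qq.round(3),fk(qq)[0].round(3),tilt(qq))
E
```

```text
1.5 [-0.673  0.462  0.414  1.876  0.289  3.14 ]
1.6 [-0.613  0.491  0.441  1.9    0.314  3.14 ]
1.67 [-0.573  0.511  0.459  1.916  0.331  3.14 ]
1.75 [-0.53   0.533  0.479  1.934  0.35   3.14 ]
(np.float64(25.98), np.float64(107.2))
0.6 0.4 12 [0, np.float64(-8.3), np.float64(36.2), np.float64(-20.6), 0] [-1.292  0.722  0.954  2.15   0.011  2.363] [ 0.147 -0.502  0.309] (np.float64(19.86), np.float64(104.1))
2 [ 27.5  25.7 -13.6] [-1.29   0.885  1.158  2.15   0.012  2.366] [ 0.162 -0.547  0.28 ] (np.float64(17.51), np.float64(103.8))
4 [ 27.5  25.7 -13.6] [-1.288  0.984  1.28   2.127  0.013  2.368] [ 0.172 -0.577  0.257] (np.float64(14.95), np.float64(103.3))
6 [ 27.5  25.7 -13.6] [-1.287  1.007  1.28   2.057  0.014  2.37 ] [ 0.179 -0.598  0.239] (np.float64(12.22), np.float64(102.6))
8 [ 27.5  25.7 -13.6] [-1.285  1.023  1.28   1.991  0.014  2.372] [ 0.186 -0.618  0.226] (np.float64(9.35), np.float64(101.3))
10 [ 27.5  25.7 -13.6] [-1.284  1.032  1.28   1.929  0.015  2.374] [ 0.193 -0.636  0.218] (np.float64(6.39), np.float64(98.6))
12 [ 27.5  25.7 -13.6] [-1.284  1.036  1.28   1.87
[... 2030 characters left out ...]
[ 0.184 -0.601  0.199] (np.float64(14.37), np.float64(106.0))
8 [ 26.9  25.4 -15.3] [-1.276  1.083  1.28   1.967  0.004  2.379] [ 0.19  -0.619  0.19 ] (np.float64(11.42), np.float64(105.7))
10 [ 26.9  25.4 -15.3] [-1.275  1.085  1.28   1.912  0.004  2.379] [ 0.195 -0.636  0.186] (np.float64(8.38), np.float64(105.2))
12 [ 26.9  25.4 -15.3] [-1.275  1.082  1.28   1.86   0.004  2.38 ] [ 0.201 -0.653  0.185] (np.float64(5.28), np.float64(104.2))
14 [ 26.9  25.4 -15.3] [-1.275  1.075  1.28   1.813  0.005  2.38 ] [ 0.206 -0.669  0.189] (np.float64(2.14), np.float64(99.9))
16 [ 26.9  25.4 -15.3] [-1.275  1.063  1.28   1.769  0.005  2.381] [ 0.211 -0.685  0.196] (np.float64(1.09), np.float64(-58.7))
```

```bash
python3 - <<'E'
from kin import *
for n in ("scene","side"):
    C=np.load(f"/tmp/{n}0.npz")["W"].reshape(-1,3); C=C[np.isfinite(C).all(1)]
    m=(C[:,0]>.1)&(C[:,0]<.45)&(C[:,1]<-.55)&(C[:,1]>-.85)&(C[:,2]>.03); s=C[m]; print(n,len(s), np.percentile(s,[0,5,50,95,100],axis=0).round(2).tolist() if len(s) else '')
q=np.array([-.5494,.4746,.4482,1.8952,.2934,3.0512])
az=np.radians(tilt(q)[1]-180); u=np.array([np.cos(az),np.sin(az),0])
g=goto(q,.46*u+[0,0,.27]); qa=sim(q,g,W0); print(len(g),g[0],qa.round(3),fk(qa)[0].round(3),tilt(qa))
for up in (.4,.7):
    qq=qa
    d=np.round(fk(qa)[1].T@(u+[0,0,up])*38,1); print(d)
    for i in range(20):
        qq=row(qq,[0,*d,0],W0)
        if i%3==1: print(i+1,qq.round(3),fk(qq)[0].round(3),tilt(qq))
E
```

```text
scene 0 
side 0 
10 [0, np.float64(-15.0), np.float64(38.7), np.float64(-6.9), 0] [-1.271  0.57   0.567  2.022 -0.     2.382] [ 0.136 -0.44   0.27 ] (np.float64(25.98), np.float64(107.2))
[ 19.9  18.9 -30.3]
2 [-1.271  0.765  0.916  2.15  -0.     2.382] [ 0.152 -0.491  0.281] (np.float64(24.56), np.float64(107.2))
5 [-1.271  0.875  1.107  2.15  -0.     2.382] [ 0.165 -0.534  0.273] (np.float64(19.84), np.float64(107.2))
8 [-1.271  0.939  1.257  2.15  -0.     2.382] [ 0.175 -0.564  0.277] (np.float64(14.98), np.float64(107.2))
11 [-1.271  0.909  1.28   2.13  -0.     2.382] [ 0.178 -0.576  0.297] (np.float64(10.76), np.float64(107.2))
14 [-1.271  0.861  1.28   2.102 -0.     2.382] [ 0.181 -0.584  0.321] (np.float64(6.47), np.float64(107.2))
17 [-1.271  0.81   1.28   2.078 -0.     2.382] [ 0.183 -0.59   0.348] (np.float64(2.14), np.float64(107.3))
20 [-1.271  0.755  1.28   2.057 -0.     2.382] [ 0.184 -0.594  0.378] (np.float64(2.22), np.float64(-73.0))
[ 16.3  15.5 -40.6]
2 [-1.271  0.716  0.877  2.15  -0.     2.382] [ 0.149 -0.482  0.294] (np.float64(23.96), np.float64(107.2))
5 [-1.271  0.768  1.026  2.15  -0.     2.382] [ 0.16  -0.517  0.304] (np.float64(18.38), np.float64(107.2))
8 [-1.271  0.78   1.137  2.15  -0.     2.382] [ 0.167 -0.54   0.326] (np.float64(12.75), np.float64(107.2))
11 [-1.271  0.763  1.217  2.15  -0.     2.382] [ 0.171 -0.554  0.356] (np.float64(7.16), np.float64(107.2))
14 [-1.271  0.725  1.275  2.15  -0.     2.382] [ 0.173 -0.56   0.392] (np.float64(1.66), np.float64(107.5))
17 [-1.271  0.644  1.28   2.15  -0.     2.382] [ 0.171 -0.552  0.435] (np.float64(3.27), np.float64(-73.0))
20 [-1.271  0.559  1.28   2.15  -0.     2.382] [ 0.167 -0.54   0.477] (np.float64(8.14), np.float64(-72.9))
```

Excellent: the sideways tilt cancels at this azimuth, and reaching past the limit brings the tool upright. I use the second variant.

drive_tool(deltas=[[[50, -15, 38.7, -6.9, 0], [50, -15, 38.7, -6.9, 0], [50, -15, 38.7, -6.9, 0], [50, -15, 38.7, -6.9, 0], [50, -15, 38.7, -6.9, 0], [50, -15, 38.7, -6.9, 0], [50, -15, 38.7, -6.9, 0], [50, -15, 38.7, -6.9, 0], [50, -15, 38.7, -6.9, 0], [50, -15, 38.7, -6.9, 0]]])

```text
time_s: 5.95
eef_pos: [0.1344, -0.4399, 0.2699]
eef_rot: [-2.648, 0.696, 0.334]
wrist_force: [0.7, -0.0, 0.8]
finger_gap: 0.0496
finger_force: 0.0
```

drive_tool(deltas=[[[50, 16.3, 15.5, -40.6, 0], [50, 16.3, 15.5, -40.6, 0], [50, 16.3, 15.5, -40.6, 0], [50, 16.3, 15.5, -40.6, 0], [50, 16.3, 15.5, -40.6, 0], [50, 16.3, 15.5, -40.6, 0], [50, 16.3, 15.5, -40.6, 0], [50, 16.3, 15.5, -40.6, 0], [50, 16.3, 15.5, -40.6, 0], [50, 16.3, 15.5, -40.6, 0], [50, 0, 0, 0, 0]]])

```text
time_s: 7.05
eef_pos: [0.1819, -0.5901, 0.3446]
eef_rot: [-2.92, 0.767, 0.114]
wrist_force: [-0.2, 0.6, 0.3]
finger_gap: 0.0501
finger_force: 0.0
```

```bash
cat > st.py <<'E'
from h import *
from kin import *
s=r.observe(); q=np.array(s["qpos"]); print(s["time_s"],q.round(4).tolist(),np.round(s["eef_pos"],4),tilt(q),np.round(s["wrist_force"],1),s["finger_gap"]); print("fk",fk(q)[0].round(4))
M=R.from_rotvec(s["eef_rot"]).as_matrix(); p=np.array(s["eef_pos"]); psi=np.degrees(np.arctan2(M[1,0],M[0,0])); print("psi",psi.round(2))
E
python3 st.py
```

```text
7.05 [-1.2716, 0.729, 1.1655, 2.1493, -0.0005, 2.3839] [ 0.1819 -0.5901  0.3446] (np.float64(8.13), np.float64(107.3)) [-0.2  0.6  0.3] 0.050062390574489746
fk [ 0.1675 -0.5435  0.359 ]
psi -29.15
```

drive_tool(deltas=[[[50, 16.3, 15.5, -40.6, 0], [50, 16.3, 15.5, -40.6, 0], [50, 16.3, 15.5, -40.6, 0], [50, 0, 0, 0, 0], [50, 0, 0, 0, 0]]])

```text
time_s: 7.55
eef_pos: [0.1861, -0.608, 0.3795]
eef_rot: [-3.002, 0.791, 0.037]
wrist_force: [0.4, 0.8, -0.1]
finger_gap: 0.05
finger_force: 0.0
```

```bash
python3 st.py
```

```text
7.55 [-1.2734, 0.7124, 1.2468, 2.149, -0.0007, 2.3837] [ 0.1861 -0.608   0.3795] (np.float64(2.51), np.float64(108.0)) [ 0.4  0.8 -0.1] 0.05004359521524397
fk [ 0.1702 -0.556   0.3904]
psi -29.51
```

drive_tool(deltas=[[[50, 16.3, 15.5, -40.6, 0], [50, 5.5, 5.2, -13.6, 0], [50, 0, 0, 0, 0], [50, 0, 0, 0, 0]]])

```text
time_s: 7.95
eef_pos: [0.1872, -0.612, 0.3979]
eef_rot: [-3.037, 0.801, 0.002]
wrist_force: [-0.5, -0.4, -0.5]
finger_gap: 0.0498
finger_force: 0.0
```

```bash
python3 st.py; cat > refit.py <<'E'
from kin import *
D=[([-1.148,.241,.005,1.335,0,1.571],[.2052,-.456,.195]),([-.5494,.4746,.4482,1.8952,.2934,3.0512],[.4524,-.1617,.2765]),([-1.2716,.729,1.1655,2.1493,-.0005,2.3839],[.1819,-.5901,.3446]),([-1.2734,.7124,1.2468,2.149,-.0007,2.3837],[.1861,-.608,.3795])]
def f(x):
    e=[]
    for q,p in D:
        b=q[1]-q[2]; z=R.from_euler('z',q[0]).as_matrix()@[np.cos(q[4])*np.cos(b+q[3]),np.sin(q[4]),-np.cos(q[4])*np.sin(b+q[3])]
        w=np.array(p)-.339*z; e+=[np.hypot(*w[:2])-(x[0]+x[2]*np.sin(q[1]+x[5])+x[3]*np.cos(b+x[4])), w[2]-(x[1]+x[2]*np.cos(q[1]+x[5])-x[3]*np.sin(b+x[4]))]
    return e
s=least_squares(lambda x:np.r_[f(x),1e-4*x[5]],[.07,.3,.33,.36,0,0]); print(s.x.round(4),np.round(f(s.x),4))
E
python3 refit.py
```

```text
7.95 [-1.2736, 0.6974, 1.2746, 2.149, -0.0007, 2.3837] [ 0.1872 -0.612   0.3979] (np.float64(0.07), np.float64(142.9)) [-0.5 -0.4 -0.5] 0.04983086618741869
fk [ 0.1708 -0.5586  0.4062]
psi -29.55
[ 0.2437  0.427   0.2611  0.2879  0.3244 -0.2003] [ 0.0018 -0.0009 -0.0031  0.0018  0.0039 -0.0045 -0.0026  0.0035]
```

drive_tool(deltas=[[[50, 0, 0, 0, -8.43], [50, 0, 0, 0, -8.43], [50, 0, 0, 0, -8.43], [50, 0, 0, 0, -8.43], [50, 0, 0, 0, -8.43], [50, 0, 0, 0, -8.43], [50, 0, 0, 0, -8.43], [50, 0, 0, 0, -8.43], [50, 0, 0, 0, -8.43], [50, 0, 0, 0, -8.43], [50, 0, 0, 0, -8.43], [50, 0, 0, 0, -8.43], [50, 0, 0, 0, -8.43], [50, 0, 0, 0, -8.43], [50, 0, 0, 0, -8.43]]])

```text
time_s: 9.45
eef_pos: [0.1872, -0.6122, 0.397]
eef_rot: [-2.075, -2.356, -0.001]
wrist_force: [0.9, 0.4, 0.1]
finger_gap: 0.05
finger_force: 0.0
```

drive_tool(deltas=[[[50, 42.9, 19.2, 9, 0], [50, 42.9, 19.2, 9, 0], [50, 42.9, 19.2, 9, 0], [50, 42.9, 19.2, 9, 0], [50, 42.9, 19.2, 9, 0], [50, 42.9, 19.2, 9, 0], [50, 42.9, 19.2, 9, 0], [50, 42.9, 19.2, 9, 0], [50, 42.9, 19.2, 9, 0], [50, 42.9, 19.2, 9, 0], [50, 42.9, 19.2, 9, 0], [50, 42.9, 19.2, 9, 0]]])

```text
time_s: 10.65
eef_pos: [0.3487, -0.0955, 0.2967]
eef_rot: [-2.083, -2.35, -0.001]
wrist_force: [1.0, -0.3, -0.3]
finger_gap: 0.0501
finger_force: 0.0
```

drive_tool(deltas=[[[50, 42.9, 19.2, 9, 0], [50, 42.9, 19.2, 9, 0], [50, 42.9, 19.2, 9, 0], [50, 42.9, 19.2, 9, 0], [50, 42.9, 19.2, 9, 0], [50, 42.9, 19.2, 9, 0], [50, 42.9, 19.2, 9, 0], [50, 42.9, 19.2, 9, 0], [50, 42.9, 19.2, 9, 0], [50, 42.9, 19.2, 9, 0], [50, 0, 0, 0, 0], [50, 0, 0, 0, 0]]])

```text
time_s: 11.85
eef_pos: [0.4869, 0.3524, 0.2053]
eef_rot: [-2.08, -2.351, 0.006]
wrist_force: [-0.5, 0.0, 0.3]
finger_gap: 0.0499
finger_force: 0.0
```

```bash
python3 st.py; python3 - <<'E'
from h import *
c=eyes.camera("wrist"); cv2.imwrite("pics/w2.png",c["pixels"][...,::-1]); W=pts(c)
np.savez("/tmp/w2.npz",W=W,px=c["pixels"],T=c["world_from_camera"])
W=W.reshape(-1,3);W=W[np.isfinite(W).all(1)]
for nm,a in dict(block=(.42,.58,.18,.45,.045,.056),pinT=(.46,.53,.355,.4,.076,.095),bigT=(.46,.53,.30,.35,.076,.095),probeT=(.46,.54,.2,.28,.125,.15)).items():
    m=(W[:,0]>a[0])&(W[:,0]<a[1])&(W[:,1]>a[2])&(W[:,1]<a[3])&(W[:,2]>a[4])&(W[:,2]<a[5]); s=W[m]
    if len(s)<4: print(nm,len(s)); continue
    k,wh,an=cv2.minAreaRect((s[:,:2]*1000).astype(np.float32)); print(nm,len(s),np.round(k,1),np.round(wh,1),round(an,1),"mean",np.round(s.mean(0)*1000,1))
for l in ["pin","big_pin"]:
    for d in eyes.search_frame(c,l)[:2]: print(l,round(d["confidence"],2),np.round(d["bbox"]))
E
```

```text
11.85 [0.6255, 0.447, 0.3268, 1.4546, 0.0016, 2.074] [0.4869 0.3524 0.2053] (np.float64(0.25), np.float64(-165.9)) [-0.5  0.   0.3] 0.0499188841042929
fk [0.4614 0.3339 0.213 ]
psi 97.01
block 8703 [503.6 305.6] [ 70.3 200.3] 7.3 mean [501.7 318.7  49.8]
pinT 210 [494.4 375. ] [14.8 15.5] 7.0 mean [494.4 375.6  80.7]
bigT 417 [500.5 325.4] [22.8 23.1] 7.4 mean [500.3 325.9  80.7]
probeT 856 [512.1 236.9] [25.9 31.5] 7.0 mean [511.3 239.5 133.3]
pin 0.86 [326. 149. 344. 170.]
pin 0.28 [482. 196. 622. 306.]
```

View pics/w2.png

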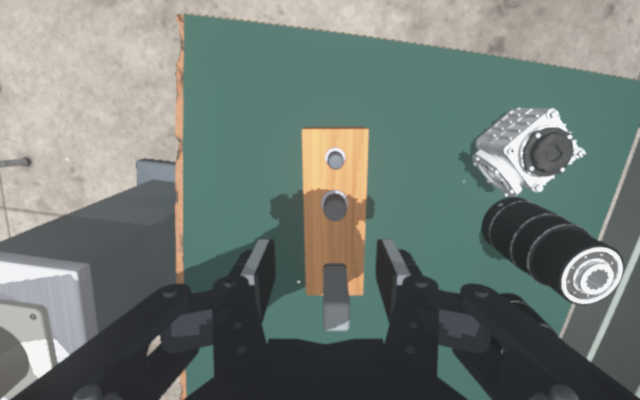

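The wrist picture shows the small pin at (335,158), the big pin at (335,205) and the probe at (337,300). The cloud puts the small pin at (494.4,375.2) mm, which agrees with the block fit. I descend and grip it.

drive_tool(deltas=[[[50, 21.8, 9.8, 30, 0], [50, 0, 0, 40, 0], [50, 0, 0, 40, 0], [50, 0, 0, 25, 0], [50, 0, 0, 11.5, 0], [50, 0, 0, 0, 0], [50, 0, 0, 0, 0]]])

```text
time_s: 12.7
eef_pos: [0.4958, 0.375, 0.0632]
eef_rot: [-2.084, -2.349, -0.005]
wrist_force: [0.3, 0.2, 0.6]
finger_gap: 0.0499
finger_force: 0.0
```

```bash
python3 st.py
```

```text
12.7 [0.6466, 0.557, 0.1293, 1.14, 0.0018, 2.0978] [0.4958 0.375  0.0632] (np.float64(0.21), np.float64(67.2)) [0.3 0.2 0.6] 0.049881834022560106
fk [0.4578 0.3463 0.0904]
psi 96.86
```

drive_tool(deltas=[[[50, 0, -1.2, 4.2, 0], [30, 0, 0, 0, 0], [14, 0, 0, 0, 0], [10, 0, 0, 0, 0], [10, 0, 0, 0, 0], [10, 0, 0, 0, 0], [10, 0, 0, 0, 0]]], force=40)

```text
time_s: 13.4
eef_pos: [0.4933, 0.3747, 0.0568]
eef_rot: [-2.082, -2.35, -0.0]
wrist_force: [0.0, -0.6, -0.2]
finger_gap: 0.0099
finger_force: 0.0
```

drive_tool(deltas=[[[10, 0, 0, -20, 0], [10, 0, 0, -45, 0], [10, 0, 0, -45, 0], [10, 0, 0, -45, 0], [10, 0, 0, -25, 0], [10, 0, 0, 0, 0]]])

```text
time_s: 14.0
eef_pos: [0.4957, 0.376, 0.2424]
eef_rot: [2.084, 2.351, 0.016]
wrist_force: [0.1, 0.6, 0.0]
finger_gap: 0.0102
finger_force: 0.0
```

```bash
python3 st.py; python3 - <<'E'
from h import *
for n in ["wrist"]:
    c=eyes.camera(n); cv2.imwrite(f"pics/p_{n}.png",c["pixels"][200:400,200:440,::-1].repeat(2,0).repeat(2,1)); W=pts(c)
    print([ (round(d["confidence"],2),np.round(d["bbox"])) for d in eyes.search_frame(c,"pin")])
c=eyes.camera("side"); np.savez("/tmp/side_pin.npz",W=pts(c),px=c["pixels"])
W=pts(c); m=(abs(W[...,0]-.495)<.06)&(abs(W[...,1]-.375)<.06)&(W[...,2]>.15)&(W[...,2]<.26)
s=W[m]
for z in np.arange(.17,.26,.006):
    k=s[(abs(s[:,2]-z)<.003)]
    if len(k): print(round(z,3),len(k),k[:,:2].mean(0).round(4),k[:,:2].min(0).round(4),k[:,:2].max(0).round(4))
E
```

```text
14.0 [0.648, 0.4765, 0.4677, 1.5519, 0.0019, 2.0983] [0.4957 0.376  0.2424] (np.float64(0.59), np.float64(47.6)) [0.1 0.6 0. ] 0.010214716409483867
fk [0.4665 0.3539 0.2484]
psi 96.9
[(0.63, array([313., 164., 329., 187.]))]
```

View pics/p_wrist.png

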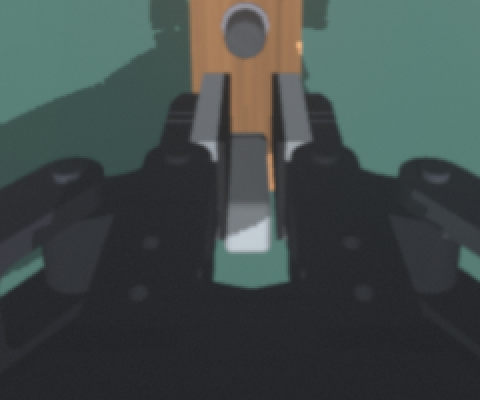

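The gripper closed to 10 mm on nothing. The pin is still in the block at (321,176) in the full wrist image, so I check where it is relative to the TCP.

```bash
python3 - <<'E'
from h import *
c=eyes.camera("wrist"); W=pts(c).reshape(-1,3);W=W[np.isfinite(W).all(1)]
for nm,a in dict(block=(.42,.58,.18,.45,.045,.056),pinT=(.46,.53,.355,.41,.070,.095),bigT=(.46,.53,.30,.35,.076,.095)).items():
    m=(W[:,0]>a[0])&(W[:,0]<a[1])&(W[:,1]>a[2])&(W[:,1]<a[3])&(W[:,2]>a[4])&(W[:,2]<a[5]); s=W[m]
    k,wh,an=cv2.minAreaRect((s[:,:2]*1000).astype(np.float32)); print(nm,len(s),np.round(k,1),np.round(wh,1),round(an,1),"mean",np.round(s.mean(0)*1000,1),s[:,2].max())
T=np.array(c["world_from_camera"]); print(T.round(3).tolist())
from scipy.spatial.transform import Rotation as R
s=r.observe(); M=R.from_rotvec(s["eef_rot"]).as_matrix(); print("cam in tool",(M.T@(T[:3,3]-s["eef_pos"])).round(4),s["eef_pos"],(M.T@T[:3,:3]).round(3).tolist())
d=np.load("/tmp/w2.npz"); print(d["T"].round(3).tolist())
# finger points in cam cloud, tool frame
W2=pts(c)[225:300,260:380].reshape(-1,3);W2=W2[np.isfinite(W2).all(1)]; L=(W2-s["eef_pos"])@M; L=L[L[:,2]<.02]
print(len(L),np.percentile(L,[0,2,50,98,100],axis=0).round(3).tolist())
E
```

```text
block 5303 [503.5 306.2] [ 70.1 199.2] 7.1 mean [499.  342.   49.8] 0.055939661993466616
pinT 190 [494.6 375.5] [16.6 15.5] 7.1 mean [494.6 376.1  79.9] 0.0828067865003162
bigT 334 [500.4 325.4] [22.5 23.2] 52.1 mean [500.3 326.1  80.8] 0.08304679720249153
[[0.993, 0.116, 0.031, 0.486], [0.12, -0.955, -0.271, 0.443], [-0.002, 0.273, -0.962, 0.414], [0.0, 0.0, 0.0, 1.0]]
cam in tool [ 0.0697  0.0005 -0.1794] [0.49280029 0.37391598 0.23488947] [[-0.001, -0.962, -0.273], [1.0, -0.001, 0.002], [-0.002, -0.273, 0.962]]
[[0.993, 0.118, 0.03, 0.48], [0.121, -0.955, -0.272, 0.422], [-0.004, 0.274, -0.962, 0.384], [0.0, 0.0, 0.0, 1.0]]
4471 [[-0.01, -0.023, -0.095], [-0.001, -0.021, -0.094], [0.012, -0.004, -0.074], [0.014, 0.018, -0.044], [0.015, 0.02, -0.041]]
```

```bash
python3 - <<'E'
from h import *
from scipy.spatial.transform import Rotation as R
c=eyes.camera("wrist"); W=pts(c)
s=r.observe(); M=R.from_rotvec(s["eef_rot"]).as_matrix(); L=(W-s["eef_pos"])@M
print(s["eef_pos"],s["time_s"],s["qpos"].round(4) if hasattr(s["qpos"],"round") else s["qpos"])
for row in range(226,262,4):
    print(row,[ (u,)+tuple((L[row,u]*1000).round(0)) for u in (300,305,309,312,335,340,345,350)], np.array(c["range_z"])[row,305:310:4].round(3))
E
```

```text
[0.49268646 0.37379036 0.23461373] 14.25 [6.4800e-01 4.8220e-01 4.5680e-01 1.5495e+00 1.9000e-03 2.0983e+00]
226 [(300, np.float64(-70.0), np.float64(-31.0), np.float64(186.0)), (305, np.float64(-69.0), np.float64(-24.0), np.float64(184.0)), (309, np.float64(-69.0), np.float64(-19.0), np.float64(185.0)), (312, np.float64(-70.0), np.float64(-16.0), np.float64(186.0)), (335, np.float64(-69.0), np.float64(13.0), np.float64(184.0)), (340, np.float64(-69.0), np.float64(19.0), np.float64(185.0)), (345, np.float64(-69.0), np.float64(26.0), np.float64(185.0)), (350, np.float64(-69.0), np.float64(32.0), np.float64(183.0))] [0.387 0.388]
230 [(300, np.float64(-75.0), np.float64(-31.0), np.float64(185.0)), (305, np.float64(-75.0), np.float64(-25.0), np.float64(186.0)), (309, np.float64(-75.0), np.float64(-20.0), np.float64(187.0)), (312, np.float64(-75.0), np.float64(-16.0), np.float64(185.0)), (335, np.float64(-74.0), np.float64(13.0), np.float64(185.0)), (340, np.float64(-74.0), np.float64(19.0), np.float64(184.0)), (345, np.float64(-75.0), np.float64(26.0), np.float64(185.0)), (350, np.float
[... 2976 characters left out ...]
t64(11.0), np.float64(7.0), np.float64(-59.0)), (345, np.float64(12.0), np.float64(9.0), np.float64(-60.0)), (350, np.float64(11.0), np.float64(11.0), np.float64(-59.0))] [0.13  0.131]
258 [(300, np.float64(11.0), np.float64(-10.0), np.float64(-63.0)), (305, np.float64(12.0), np.float64(-8.0), np.float64(-65.0)), (309, np.float64(12.0), np.float64(-6.0), np.float64(-64.0)), (312, np.float64(12.0), np.float64(-5.0), np.float64(-63.0)), (335, np.float64(-113.0), np.float64(13.0), np.float64(184.0)), (340, np.float64(11.0), np.float64(7.0), np.float64(-63.0)), (345, np.float64(11.0), np.float64(9.0), np.float64(-63.0)), (350, np.float64(11.0), np.float64(11.0), np.float64(-63.0))] [0.125 0.127]
```

The finger cloud shows the fingertips about 40 mm behind the reported TCP: they end at tool z ≈ -40 mm, while the block measures at its correct height. So I descend 40 mm further by the reported z.

drive_tool(deltas=[[[50, 1.5, 1, 30, 0], [50, 0, 0, 45, 0], [50, 0, 0, 45, 0], [50, 0, 0, 40, 0], [50, 0, 0, 30, 0], [50, 0, 0, 12, 0], [50, 0, 0, 5, 0], [50, 0, 0, 0, 0], [50, 0, 0, 0, 0], [50, 0, 0, 0, 0]]])

```text
time_s: 15.25
eef_pos: [0.4954, 0.3773, 0.0319]
eef_rot: [-2.083, -2.35, -0.006]
wrist_force: [-0.3, 1.1, -1.0]
finger_gap: 0.05
finger_force: 0.0
```

```bash
python3 st.py; python3 - <<'E'
from h import *
from scipy.spatial.transform import Rotation as R
c=eyes.camera("wrist"); cv2.imwrite("pics/w4.png",c["pixels"][120:360,160:480,::-1].repeat(2,0).repeat(2,1))
E
```

```text
15.25 [0.6499, 0.5859, 0.0916, 1.0728, 0.0019, 2.1001] [0.4954 0.3773 0.0319] (np.float64(0.24), np.float64(64.1)) [-0.3  1.1 -1. ] 0.05000084124245102
fk [0.4547 0.3464 0.0639]
psi 96.91
```

View pics/w4.png

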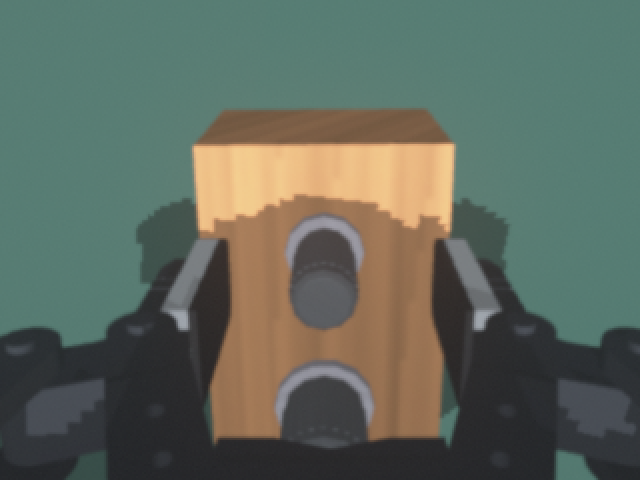

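The picture shows the pads either side of the small pin's knob (crop (325,285)), still a little high. I go down another 10 mm and close.

drive_tool(deltas=[[[50, 0, 0, 10, 0], [50, 0, 0, 0, 0], [30, 0, 0, 0, 0], [10, 0, 0, 0, 0], [10, 0, 0, 0, 0], [10, 0, 0, 0, 0], [10, 0, 0, 0, 0]]], force=50)

```text
time_s: 16.0
eef_pos: [0.4941, 0.3764, 0.0199]
eef_rot: [-2.082, -2.35, -0.001]
wrist_force: [-0.3, 0.3, 0.1]
finger_gap: 0.0142
finger_force: 48.7
```

drive_tool(deltas=[[[10, 0, 0, -10, 0], [10, 0, 0, -45, 0], [10, 0, 0, -45, 0], [10, 0, 0, -45, 0], [10, 0, 0, -45, 0], [10, 0, 0, 0, 0], [10, 0, 0, 0, 0]]])

```text
time_s: 16.7
eef_pos: [0.4952, 0.3767, 0.2121]
eef_rot: [-2.083, -2.35, -0.007]
wrist_force: [-0.7, -0.7, -1.6]
finger_gap: 0.014
finger_force: 49.4
```

Gripped at about 49 N, and the pin is lifted. Now to the fork for a close look.

drive_tool(deltas=[[[10, -20, 3, -1, 0], [10, -41, 6, -1, 0], [10, -41, 6, -1, 0], [10, -41, 6, -1, 0], [10, -41, 6, -1, 0], [10, -41, 6, -1, 0], [10, -41, 6, -1, 0], [10, -41, 6, -1, 0], [10, -41, 6, -1, 0], [10, -41, 6, -1, 0], [10, -28, 3, 0, 0], [10, 0, 0, 0, 0], [10, 0, 0, 0, 0]]])

```text
time_s: 18.0
eef_pos: [0.6029, -0.0313, 0.2169]
eef_rot: [-2.082, -2.345, 0.003]
wrist_force: [-0.2, 1.1, -0.4]
finger_gap: 0.0141
finger_force: 49.4
```

```bash
cat > look.py <<'E'
from h import *
from scipy.spatial.transform import Rotation as R
import sys
s=r.observe(); M=R.from_rotvec(s["eef_rot"]).as_matrix(); p=np.array(s["eef_pos"])
c=eyes.camera("wrist"); W=pts(c); np.savez("/tmp/wl.npz",W=W,px=c["pixels"],p=p,M=M)
cv2.imwrite("pics/"+sys.argv[1],c["pixels"][...,::-1])
T=np.array(c["world_from_camera"]); K=np.array(c["camera_matrix"]); D=np.array(c["dist_coeffs"])
def onz(u,v,z):
    a=cv2.undistortPoints(np.array([[[u,v]]],float),K,D)[0,0]; d=T[:3,:3]@np.r_[a,1]; return T[:3,3]+d*(z-T[2,3])/d[2]
Q=W.reshape(-1,3); Q=Q[np.isfinite(Q).all(1)]
print(p,s["time_s"])
for nm,a in dict(fork=(.56,.64,-.01,.08,.131,.1415),bed=(.5,.7,-.35,.12,.012,.019)).items():
    m=np.all([(Q[:,i]>a[2*i])&(Q[:,i]<a[2*i+1]) for i in range(3)],0); q=Q[m]
    if len(q)>5:
        k,wh,an=cv2.minAreaRect((q[:,:2]*1000).astype(np.float32)); print(nm,len(q),np.round(k,1),np.round(wh,1),round(an,1),q.mean(0).round(4))
E
cat > lk2.py <<'E'
exec(open("look.py").read())
for l in ["fork_hole","lug_hole","spot","pin"]:
    for d in eyes.search_frame(c,l)[:2]: print(l,round(d["confidence"],2),np.round(d["bbox"]))
E
python3 lk2.py w5.png
```

```text
[ 0.60285529 -0.03128377  0.21690802] 18.0
fork 3242 [602.  32.] [62.8 36.1] 89.9 [0.6019 0.0334 0.1361]
bed 9925 [ 602.2 -107.4] [136.  355.8] 0.1 [ 0.6013 -0.0274  0.0146]
fork_hole 0.73 [250.  78. 390. 346.]
lug_hole 0.61 [253. 156. 355. 345.]
spot 0.77 [254. 238. 281. 260.]
pin 0.78 [311. 221. 340. 300.]
```

View pics/w5.png

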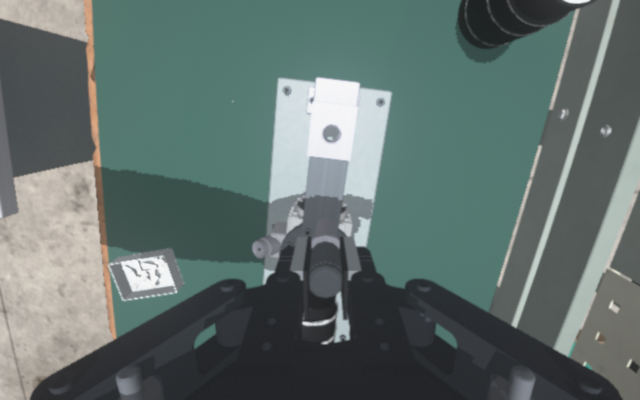

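Fork hole at (332,133), cup at (267,249), held pin at (325,221–300). I compute the hole centre, the pin's position in the hand, and the spot.

```bash
cat > an.py <<'E'
from h import *
f=np.load("/tmp/wl.npz"); W,px,p,M=f["W"],f["px"],f["p"],f["M"]
L=(W-p)@M*1000
g=px.mean(2)
sub=g[118:150,315:350]; m=sub<150; n,lab,st,ce=cv2.connectedComponentsWithStats(m.astype(np.uint8))
print(n,st.tolist(),ce.round(1).tolist())
np.savetxt("/tmp/g.txt",sub[::2,::2],fmt="%d")
# top plane points of the fork w/ hole: missing
Q=W[100:170,300:370]; top=(abs(Q[...,2]-.1365)<.003); print("top rows")
hole=(Q[...,2]<.131)&(abs(Q[...,0]-.602)<.013)
yy,xx=np.where(hole); print(len(yy),yy.mean()+100 if len(yy) else 0,xx.mean()+300 if len(yy) else 0)
print("pin in tool")
R_=L[215:300,300:350].reshape(-1,3); k=R_[(abs(R_[:,0])<14)&(abs(R_[:,1])<14)&(R_[:,2]>-60)&(R_[:,2]<30)]
for z in range(-40,20,5):
    a=k[abs(k[:,2]-z)<2.5]
    if len(a): print(z,len(a),a.mean(0).round(1),a.min(0).round(1),a.max(0).round(1))
S=W[235:264,250:285].reshape(-1,3); S=S[np.isfinite(S).all(1)&(S[:,2]>.06)]
print("spot",len(S),S.mean(0).round(4),np.percentile(S,[2,50,98],axis=0).round(4).tolist())
E
python3 an.py; cat /tmp/g.txt
```

```text
2 [[0, 0, 35, 32, 973], [9, 8, 15, 16, 147]] [[17.2, 15.6], [15.6, 14.6]]
top rows
563 152.07637655417406 328.5985790408526
pin in tool
-40 178 [  7.3   0.5 -40.6] [  2.6 -11.6 -42.5] [ 12.   11.8 -37.5]
-35 270 [  6.5   0.6 -34.2] [  2.3  -6.3 -37.4] [  9.7   7.5 -32.5]
-30 49 [  8.5   0.8 -31.6] [  6.3  -6.3 -32.5] [  9.8   7.6 -30.2]
-20 6 [  4.4   0.1 -18. ] [  4.   -1.9 -19.2] [  4.7   2.6 -17.6]
-15 54 [  3.8   0.8 -14.8] [  1.9  -4.2 -17.3] [  5.    5.5 -12.6]
-10 59 [  3.6   0.1 -10. ] [ -0.3  -4.9 -12.5] [ 4.9  6.3 -7.6]
-5 52 [ 3.3  0.6 -5.1] [-0.7 -5.1 -7.5] [ 5.   6.4 -2.6]
0 57 [ 3.4  0.4 -0. ] [-0.2 -5.2 -2.5] [4.9 6.  2.4]
5 36 [3.5 0.4 4.5] [-0.2 -5.3  2.5] [5.1 6.  7. ]
10 1 [ 3.9 -0.9  7.8] [ 3.9 -0.9  7.8] [ 3.9 -0.9  7.8]
spot 700 [ 0.5554 -0.0963  0.1151] [[0.5356, -0.1208, 0.0837], [0.5536, -0.1034, 0.0952], [0.5844, -0.0261, 0.2751]]
245 245 245 244 244 245 245 245 245 245 245 244 245 245 245 245 245 245
245 245 245 244 244 244 245 245 245 245 245 244 245 245 245 245 245 245
244 244 244 244 244 244 244 244 244 245 244 244 245 245 244 245 245 245
244 244 244 244
[... 220 characters left out ...]
 138 141 140 141 140 139 143 189 238 244 244 244 244
244 244 243 234 165 138 140 140 140 140 139 140 165 225 244 244 244 244
243 243 242 230 161 137 140 140 140 140 139 143 175 215 243 244 244 244
243 243 242 234 176 134 147 158 156 142 139 157 184 229 244 244 244 243
243 243 242 238 206 137 173 210 200 149 145 159 202 237 243 244 243 243
242 242 242 242 234 188 137 145 167 157 151 190 232 242 243 244 243 242
242 242 242 242 242 231 209 188 182 188 209 233 242 242 243 244 243 242
242 242 241 241 242 242 239 236 235 236 238 242 243 242 243 243 242 242
242 241 241 241 242 242 242 242 242 242 242 242 242 242 243 243 242 242
242 241 241 241 241 241 241 242 242 241 241 242 242 242 243 242 242 242
```

```bash
python3 - <<'E'
from h import *
f=np.load("/tmp/wl.npz"); W,p,M=f["W"],f["p"],f["M"]
v,u=np.mgrid[95:160,310:360]; Q=W[95:160,310:360]; m=np.isfinite(Q).all(2)&(abs(Q[...,2]-.1363)<.0025)
A=np.c_[u[m],v[m],u[m]*0+1,u[m]*v[m]]; c=np.linalg.lstsq(A,Q[m],rcond=None)[0]
h=np.r_[331.15,133.45,1,331.15*133.45]@c; print("hole",h.round(4))
print("fork x range",np.percentile(Q[m][:,0],[1,99]), "y",np.percentile(Q[m][:,1],[1,99]))
pin=p+M@[-.0011,.0005,.012]; print("nose",pin.round(4)); print("delta tool mm",(M.T@(h-pin)*1000).round(1), M.round(3).tolist())
E
```

```text
hole [0.6018 0.0206 0.1361]
fork x range [0.58454495 0.61971281] y [0.00122998 0.05173761]
nose [ 0.6034 -0.0323  0.2049]
delta tool mm [52.5  5.  68.9] [[-0.118, 0.993, -0.005], [0.993, 0.118, 0.002], [0.003, -0.005, -1.0]]
```

drive_tool(deltas=[[[10, 26, 2.5, 10, 0], [10, 26.5, 2.5, 20, 0], [10, 0, 0, 25, 0], [10, 0, 0, 7, 0], [10, 0, 0, 0, 0], [10, 0, 0, 0, 0], [10, 0, 0, 0, 0], [10, 0, 0, 0, 0]]])

```text
time_s: 19.05
eef_pos: [0.6035, 0.0218, 0.1585]
eef_rot: [-2.084, -2.35, -0.003]
wrist_force: [-0.4, -0.2, -0.5]
finger_gap: 0.014
finger_force: 49.4
```

```bash
cat > nose.py <<'E'
from h import *
from scipy.spatial.transform import Rotation as R
c=eyes.camera("wrist"); s=r.observe(); p=np.array(s["eef_pos"]); M=R.from_rotvec(s["eef_rot"]).as_matrix()
W=pts(c); L=(W-p)@M*1000
h=np.array([.6018,.0206,.1365]); n=p+M@[-.0011,.0005,.012]; print(s["time_s"],p.round(4),"delta",(M.T@(h-n)*1000).round(1),"F",np.round(s["wrist_force"],1),s["finger_gap"])
R_=L.reshape(-1,3); k=R_[(abs(R_[:,0])<14)&(abs(R_[:,1])<14)]
for z in range(-15,10,5):
    a=k[abs(k[:,2]-z)<2.5]
    if len(a): print(z,len(a),a.min(0).round(1),a.max(0).round(1))
Q=W.reshape(-1,3); a=Q[np.isfinite(Q).all(1)]; a=a[(abs(a[:,2]-.1363)<.003)&(abs(a[:,0]-.6)<.03)&(abs(a[:,1]-.03)<.05)]
if len(a): print("fork",np.percentile(a,[1,50,99],axis=0).round(4).tolist())
E
python3 nose.py
```

```text
19.1 [0.6033 0.0217 0.1583] delta [ 0.1 -2.2  9.8] F [ 0.3  1.1 -1.2] 0.013951360119720792
-15 52 [  1.7  -4.1 -17.5] [  4.9   5.7 -12.6]
-10 61 [  0.7  -4.8 -12.4] [ 5.   5.8 -7.6]
-5 57 [-1.1 -5.  -7.5] [ 4.9  6.5 -2.5]
0 52 [ 0.1 -5.  -2.5] [5.  6.1 2.5]
5 35 [-0.3 -5.1  2.5] [5.1 6.2 6.6]
fork [[0.5842, 0.0059, 0.1343], [0.6003, 0.04, 0.1362], [0.6195, 0.0633, 0.1377]]
```

drive_tool(deltas=[[[10, 0, -2.2, 0, 0], [10, 0, 0, 6, 0], [10, 0, 0, 6, 0], [10, 0, 0, 0, 0], [10, 0, 0, 0, 0]]])

```text
time_s: 19.6
eef_pos: [0.6, 0.0219, 0.1446]
eef_rot: [-2.082, -2.349, 0.001]
wrist_force: [-0.0, 0.7, -0.8]
finger_gap: 0.0138
finger_force: 49.4
```

```bash
python3 nose.py
```

```text
19.65 [0.6003 0.0219 0.1449] delta [-0.3  0.9 -3.6] F [-0.8 -0.2  0.1] 0.014186314208041667
-15 54 [  2.2  -4.4 -17. ] [  4.9   5.3 -12.5]
-10 64 [  0.1  -5.2 -12.4] [ 5.1  6.  -7.5]
-5 52 [-0.8 -5.3 -7.1] [ 5.2  6.2 -2.5]
0 50 [ 0.  -5.4 -2.2] [4.9 5.7 2.5]
5 58 [ -4.4 -13.7   2.6] [12.8 12.8  7.5]
fork [[0.5842, 0.0132, 0.1343], [0.6015, 0.0419, 0.1362], [0.6195, 0.0634, 0.1377]]
```

drive_tool(deltas=[[[10, -0.2, 0.7, 2, 0], [10, 0, 0, 3, 0], [10, 0, 0, 3, 0], [10, 0, 0, 3, 0], [10, 0, 0, 0, 0], [10, 0, 0, 0, 0]]])

```text
time_s: 20.25
eef_pos: [0.601, 0.0218, 0.134]
eef_rot: [-2.082, -2.35, -0.0]
wrist_force: [0.4, 0.3, -0.7]
finger_gap: 0.014
finger_force: 49.4
```

```bash
python3 nose.py
```

```text
20.3 [0.6011 0.0218 0.1342] delta [ -0.2   0.  -14.3] F [ 0.2  0.3 -0.7] 0.01420042697027836
-15 52 [  1.9  -4.3 -17.3] [  4.9   5.4 -12.9]
-10 57 [ -0.7  -5.  -12.4] [ 5.1  6.2 -7.5]
-5 263 [ -4.7 -14.   -7.3] [14.  13.6 -2.5]
0 857 [ -5.2 -13.9  -2.5] [13.9 13.8  2.5]
5 13 [-3.7 -6.1  2.5] [4.3 7.3 6. ]
fork [[0.5842, 0.0167, 0.1341], [0.6012, 0.0429, 0.1362], [0.6194, 0.0634, 0.1378]]
```

drive_tool(deltas=[[[10, 0, 0, 4, 0], [10, 0, 0, 4, 0], [10, 0, 0, 4, 0], [10, 0, 0, 4, 0], [10, 0, 0, 4, 0], [10, 0, 0, 0, 0]]])

```text
time_s: 20.9
eef_pos: [0.6008, 0.0218, 0.1133]
eef_rot: [-2.082, -2.349, 0.001]
wrist_force: [-1.0, 0.4, -0.6]
finger_gap: 0.0138
finger_force: 49.4
```

```bash
python3 nose.py
```

```text
20.95 [0.6009 0.0218 0.1137] delta [ -0.2   0.3 -34.8] F [ 0.  -0.2 -0.3] 0.014016408962285613
fork [[0.5842, 0.0245, 0.1343], [0.6014, 0.0458, 0.1362], [0.6194, 0.0635, 0.1376]]
```

drive_tool(deltas=[[[10, 0, 0, 3, 0], [10, 0, 0, 2.5, 0], [10, 0, 0, 1.5, 0], [10, 0, 0, 1, 0], [10, 0, 0, 0, 0], [10, 0, 0, 0, 0]]])

```text
time_s: 21.55
eef_pos: [0.6011, 0.0218, 0.1064]
eef_rot: [-2.082, -2.35, -0.001]
wrist_force: [-1.1, 0.5, 1.2]
finger_gap: 0.0145
finger_force: 49.6
```

```bash
python3 nose.py
```

```text
21.6 [0.6011 0.0218 0.1064] delta [ -0.2   0.  -42.1] F [-1.   0.8  2. ] 0.013892036343746202
fork [[0.5842, 0.0267, 0.1343], [0.6013, 0.0468, 0.1362], [0.6194, 0.0634, 0.1381]]
```

Contact is starting at the expected depth. I press slightly to confirm, then release and lift.

drive_tool(deltas=[[[10, 0, 0, 1, 0], [10, 0, 0, 1, 0], [10, 0, 0, 0, 0]]])

```text
time_s: 21.9
eef_pos: [0.6012, 0.0219, 0.1063]
eef_rot: [-2.083, -2.351, -0.002]
wrist_force: [-4.5, 0.0, 9.9]
finger_gap: 0.0141
finger_force: 50.6
```

drive_tool(deltas=[[[40, 0, 0, 0, 0], [40, 0, 0, 0, 0], [40, 0, 0, 0, 0], [40, 0, 0, -20, 0], [40, 0, 0, -45, 0], [40, -10, 0, -35, 0], [40, -30, 0, -20, 0], [40, 0, 0, 0, 0], [40, 0, 0, 0, 0]]])

```text
time_s: 22.8
eef_pos: [0.6063, -0.0185, 0.2239]
eef_rot: [-2.084, -2.349, -0.001]
wrist_force: [0.0, 0.7, -0.6]
finger_gap: 0.0401
finger_force: 0.0
```

```bash
python3 look.py w6.png; python3 - <<'E'
from h import *
f=np.load("/tmp/wl.npz"); W,p,M=f["W"],f["p"],f["M"]; cv2.imwrite("pics/w6c.png",np.ascontiguousarray(f["px"][60:300,200:460,::-1]).repeat(2,0).repeat(2,1))
Q=W.reshape(-1,3);Q=Q[np.isfinite(Q).all(1)]
k=Q[(np.hypot(Q[:,0]-.602,Q[:,1]-.0206)<.02)]
for a,b in ((.134,.1385),(.1385,.143),(.15,.164),(.164,.172)):
    s=k[(k[:,2]>a)&(k[:,2]<b)]; print(a,len(s),np.median(s,0).round(4) if len(s) else '',s.min(0).round(4) if len(s) else '',s.max(0).round(4) if len(s) else '')
# adapter
s=Q[(Q[:,0]>.51)&(Q[:,0]<.585)&(Q[:,1]>-.14)&(Q[:,1]<-.06)&(Q[:,2]>.06)]
print("adapter",len(s),np.percentile(s,[2,50,98],axis=0).round(4).tolist())
E
```

```text
[ 0.60629546 -0.01853482  0.22394695] 22.8
fork 2780 [602.   31.9] [36.1 62.7] 0.0 [0.6019 0.0349 0.1363]
bed 10180 [ 602.2 -106. ] [136.  352.2] 0.0 [ 0.6094 -0.0425  0.0147]
0.134 1126 [0.6015 0.0226 0.1362] [0.584  0.0008 0.134 ] [0.62   0.0404 0.1385]
0.1385 132 [0.6009 0.0268 0.1401] [0.5917 0.0145 0.1385] [0.6128 0.0315 0.1428]
0.15 54 [0.6018 0.0271 0.1608] [0.594  0.0123 0.1502] [0.6104 0.0289 0.1639]
0.164 339 [0.602  0.0208 0.1674] [0.5943 0.0124 0.1641] [0.6104 0.0283 0.1701]
adapter 888 [[0.5393, -0.1235, 0.0637], [0.5787, -0.0835, 0.1253], [0.5847, -0.062, 0.1292]]
```

View pics/w6c.png

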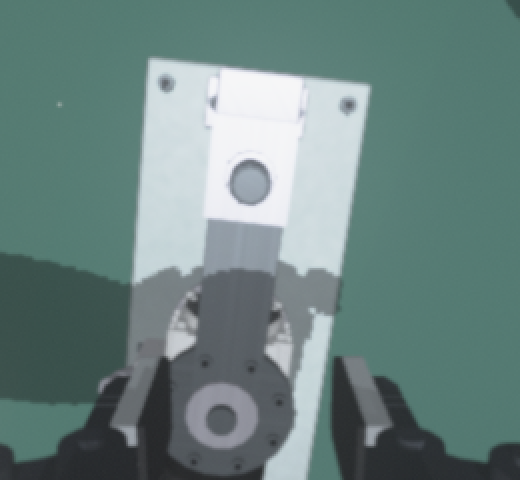

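The picture shows the pin seated in the fork hole at crop (250,183). Its knob top is at 167.4 mm and its collar top at 140.1 mm, so it is fully home. Next I look at the cup from closer.

drive_tool(deltas=[[[40, -24, -30, 0, 0], [40, -24, -30, 0, 0], [40, -24, -30, 0, 0], [40, -24, -28, 0, 0], [40, 0, 0, 0, 0], [40, 0, 0, 0, 0], [40, 0, 0, 0, 0]]])

```text
time_s: 23.55
eef_pos: [0.5007, -0.1265, 0.2233]
eef_rot: [-2.08, -2.35, -0.0]
wrist_force: [-0.3, -0.2, 0.2]
finger_gap: 0.0401
finger_force: 0.0
```

```bash
python3 look.py w7.png; cat > sp.py <<'E'
from h import *
f=np.load("/tmp/wl.npz"); W,p,M=f["W"],f["p"],f["M"]; px=f["px"]
Q=W.reshape(-1,3); C=px.reshape(-1,3); v,u=np.mgrid[:400,:640]; ok=np.isfinite(Q).all(1)&(Q[:,0]>.50)&(Q[:,0]<.575)&(Q[:,1]>-.15)&(Q[:,1]<-.05)&(Q[:,2]>.06)
q=Q[ok]; uu,vv=u.ravel()[ok],v.ravel()[ok]; print(len(q),uu.min(),uu.max(),vv.min(),vv.max())
a=np.array([-np.sin(np.radians(35)),0,np.cos(np.radians(35))]); e=np.array([np.cos(np.radians(35)),0,np.sin(np.radians(35))])
s,t,y=q@a,q@e,q[:,1]
print("s hist",np.percentile(s,[1,10,50,90,99]).round(4))
for k in np.arange(s.max(),s.max()-.016,-.001):
    m=abs(s-k)<.0005
    if m.sum(): print(round(k,4),m.sum(),"t",np.percentile(t[m],[2,50,98]).round(4),"y",np.percentile(y[m],[2,50,98]).round(4))
u0,u1,v0,v1=max(uu.min()-15,0),uu.max()+15,max(vv.min()-15,0),vv.max()+15
cr=px[v0:v1,u0:u1,::-1]; k=int(min(800/cr.shape[1],600/cr.shape[0])); cv2.imwrite("pics/sp.png",np.ascontiguousarray(cr).repeat(k,0).repeat(k,1)); print(u0,v0,k)
E
python3 sp.py
```

```text
[ 0.5007331  -0.12652507  0.22326788] 23.55
fork 1950 [601.4  21.5] [37.6 43.4] 1.0 [0.5984 0.0183 0.1365]
bed 11902 [ 601.4 -109.4] [135.3 359.7] 0.3 [ 0.5674 -0.0717  0.0147]
26599 325 639 126 399
s hist [-0.2588 -0.0719 -0.0386 -0.0062  0.0004]
0.0042 1 t [0.6212 0.6212 0.6212] y [-0.1053 -0.1053 -0.1053]
0.0032 23 t [0.6206 0.6216 0.6235] y [-0.1067 -0.1057 -0.1046]
0.0022 72 t [0.6203 0.6215 0.6237] y [-0.107  -0.1058 -0.1046]
0.0012 130 t [0.6113 0.6223 0.625 ] y [-0.1152 -0.1058 -0.1047]
0.0002 206 t [0.6107 0.6217 0.6263] y [-0.1161 -0.1059 -0.1044]
-0.0008 261 t [0.6102 0.6217 0.627 ] y [-0.1161 -0.1059 -0.1044]
-0.0018 380 t [0.6094 0.622  0.6294] y [-0.1162 -0.1058 -0.1041]
-0.0028 434 t [0.6091 0.6207 0.6298] y [-0.116  -0.106  -0.1042]
-0.0038 419 t [0.6084 0.621  0.6303] y [-0.1159 -0.106  -0.1041]
-0.0048 437 t [0.6077 0.6197 0.63  ] y [-0.1158 -0.1063 -0.1041]
-0.0058 352 t [0.607  0.6179 0.6295] y [-0.1159 -0.107  -0.1042]
-0.0068 315 t [0.6061 0.6151 0.6293] y [-0.1161 -0.1144 -0.1045]
-0.0078 267 t [0.6053 0.6153 0.629 ] y [-0.1158 -0.1143 -0.1047]
-0.0088 309 t [0.6048 0.6146 0.6284] y [-0.1159 -0.1142 -0.1053]
-0.0098 299 t [0.6041 0.6153 0.6276] y [-0.1158 -0.114  -0.1059]
-0.0108 363 t [0.6034 0.6158 0.6277] y [-0.116  -0.1118 -0.1063]
310 111 2
```

View pics/sp.png

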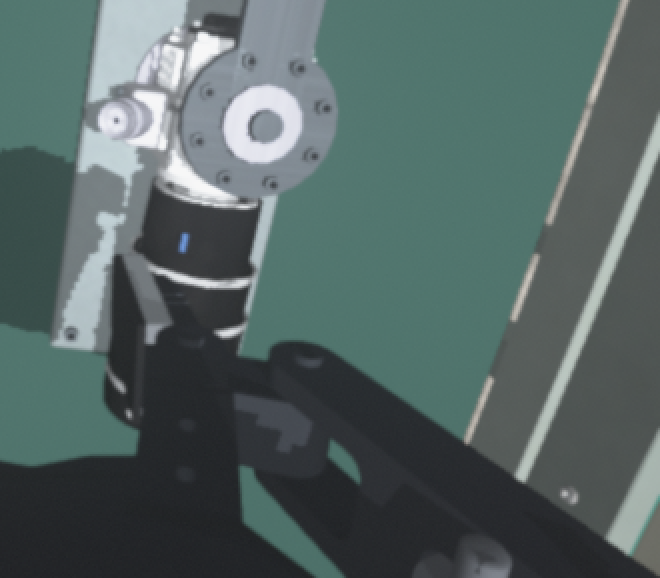

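The cup is at crop (116,120), full image (368,171), with its marked dot visible. I fit it locally.

```bash
python3 - <<'E'
from h import *
f=np.load("/tmp/wl.npz"); W,px=f["W"],f["px"]
print("dot",np.nanmedian(W[170:173,367:370].reshape(-1,3),0).round(4)); g=px.mean(2)[165:178,361:376]; 
i=np.unravel_index(np.argmin(px.mean(2)[167:176,363:374]),(9,11)); print("darkest",i[1]+363,i[0]+167)
a=np.array([-np.sin(np.radians(35)),0,np.cos(np.radians(35))]); e=np.array([np.cos(np.radians(35)),0,np.sin(np.radians(35))])
Q=W[150:192,345:392].reshape(-1,3); Q=Q[np.isfinite(Q).all(1)&(Q[:,2]>.075)&(Q[:,2]<.112)&(Q[:,0]<.575)]
s,t,y=Q@a,Q@e,Q[:,1]
for k in np.arange(-.2,-.26,-.001)if 0 else np.arange(round(s.max(),3),s.max()-.02,-.001):
    m=abs(s-k)<.0005
    if m.sum(): print(round(k,4),m.sum(),"t",np.percentile(t[m],[2,50,98]).round(4),"y",np.percentile(y[m],[2,50,98]).round(4))
# plane normal from the disc
c=np.nanmedian(W[170:173,367:370].reshape(-1,3),0); m=np.linalg.norm(Q-c,axis=1)<.0055; P=Q[m]; u,S,V=np.linalg.svd(P-P.mean(0)); print("floor n",len(P),V[2].round(3),P.mean(0).round(4),(P@a).mean().round(4))
E
```

```text
dot [ 0.5419 -0.1094  0.0973]
darkest 368 171
-0.229 6 t [0.4922 0.4998 0.5092] y [-0.1176 -0.1111 -0.1046]
-0.23 47 t [0.4913 0.5016 0.5087] y [-0.1171 -0.1076 -0.1006]
-0.231 101 t [0.4913 0.4987 0.5082] y [-0.1171 -0.1095 -0.1003]
-0.232 76 t [0.493  0.5004 0.5084] y [-0.1157 -0.1094 -0.1025]
-0.233 35 t [0.494  0.5012 0.5092] y [-0.1155 -0.1067 -0.1004]
-0.234 8 t [0.5008 0.5078 0.5092] y [-0.1129 -0.1102 -0.1016]
-0.235 8 t [0.5022 0.506  0.5091] y [-0.1161 -0.1055 -0.1002]
-0.236 10 t [0.502  0.5076 0.5093] y [-0.1142 -0.1055 -0.0997]
-0.237 30 t [0.4956 0.5065 0.5097] y [-0.1187 -0.1066 -0.099 ]
-0.238 23 t [0.4944 0.5058 0.5098] y [-0.1194 -0.104  -0.0987]
-0.239 18 t [0.4948 0.5073 0.5103] y [-0.1171 -0.1027 -0.0992]
-0.24 13 t [0.4997 0.5088 0.5106] y [-0.1164 -0.1071 -0.0984]
-0.241 6 t [0.5055 0.5099 0.5107] y [-0.1139 -0.108  -0.0999]
-0.242 12 t [0.5041 0.5093 0.5104] y [-0.118  -0.1066 -0.0996]
-0.243 8 t [0.5029 0.51   0.5107] y [-0.1122 -0.1086 -0.0993]
-0.244 8 t [0.504  0.5078 0.5096] y [-0.1171 -0.1034 -0.0994]
-0.245 6 t [0.5063 0.5081 0.5108] y [-0.116  -0.1064 -0.1007]
-0.246 10 t [0.5004 0.5091 0.5102] y [-0.1111 -0.104  -0.0964]
-0.247 12 t [0.499  0.506  0.5102] y [-0.1214 -0.1041 -0.0962]
-0.248 23 t [0.4986 0.502  0.5104] y [-0.1227 -0.0988 -0.0955]
floor n 80 [ 0.559 -0.026 -0.829] [ 0.5422 -0.1095  0.0966] -0.2318
```

drive_tool(deltas=[[[50, 35, 6.8, 0, 0], [50, 45, 6.8, 0, 0], [50, 45, 6.8, 0, 0], [50, 45, 6.8, 0, 0], [50, 45, 6.8, 0, 0], [50, 45, 6.8, 0, 0], [50, 45, 6.8, 0, 0], [50, 40, 6.9, 0, 0], [50, 14.2, 0, 0, 0], [50, 0, 0, 0, 0], [50, 0, 0, 0, 0]]])

```text
time_s: 24.7
eef_pos: [0.511, 0.2357, 0.2241]
eef_rot: [-2.081, -2.351, 0.002]
wrist_force: [-0.0, -1.2, 0.1]
finger_gap: 0.0501
finger_force: 0.0
```

```bash
python3 st.py; sed -i 's/^D=\[/D=[([.6255,.447,.3268,1.4546,.0016,2.07],[.4869,.3524,.2053]),([.6466,.557,.1293,1.14,.0018,2.1],[.4958,.375,.0632]),([.648,.4822,.4568,1.5495,.0019,2.1],[.4927,.3738,.2346]),([.6499,.5859,.0916,1.0728,.0019,2.1],[.4954,.3773,.0319]),([-1.2736,.6974,1.2746,2.149,-.0007,2.38],[.1872,-.612,.3979]),/; s/\.339\*z/x[6]*z/; s/,0,0\]); print/,0,0,.339]); print/' refit.py; python3 refit.py
```

```text
24.7 [0.4314, 0.36, 0.2447, 1.4572, 0.0012, 1.8804] [0.511  0.2357 0.2241] (np.float64(0.12), np.float64(170.0)) [-0.  -1.2  0.1] 0.05013469175447043
fk [0.4943 0.2279 0.2259]
psi 96.97
[ 0.0021  0.2398  0.492   0.391  -0.02   -0.0029  0.4402] [ 0.0002  0.0005  0.0003  0.0002  0.0002  0.0005  0.0002  0.0001  0.0001
  0.0003  0.      0.0011 -0.001  -0.0034 -0.      0.0003  0.      0.0003]
```

drive_tool(deltas=[[[50, 0.8, 0.7, 30, 0], [50, 0, 0, 45, 0], [50, 0, 0, 45, 0], [50, 0, 0, 35, 0], [50, 0, 0, 20, 0], [50, 0, 0, 8, 0], [50, 0, 0, 0, 0], [35, 0, 0, 0, 0], [20, 0, 0, 0, 0], [20, 0, 0, 0, 0], [20, 0, 0, 0, 0], [20, 0, 0, 0, 0]]], force=80)

```text
time_s: 25.9
eef_pos: [0.5133, 0.2371, 0.0435]
eef_rot: [2.084, 2.351, 0.005]
wrist_force: [-0.7, -1.9, 6.0]
finger_gap: 0.0252
finger_force: 79.0
```

```bash
python3 st.py; python3 - <<'E'
s=open('refit.py').read()
s=s.replace("w=np.array(p)-x[6]*z","w=np.array(p)-.339*z-x[6]*(R.from_euler('z',q[0]).as_matrix()@[np.cos(b+q[3]),0,-np.sin(b+q[3])])").replace(",0,0,.339]",",0,0,.1]")
open('refit.py','w').write(s)
E
python3 refit.py
```

```text
25.9 [0.4321, 0.4727, -0.0698, 1.0251, 0.001, 1.8825] [0.5133 0.2371 0.0435] (np.float64(0.19), np.float64(42.1)) [-0.7 -1.9  6. ] 0.025161378593384076
fk [0.4819 0.2226 0.0677]
psi 96.9
[-4.000e-04  2.408e-01  4.935e-01  3.915e-01 -2.040e-02  7.000e-04
  1.022e-01] [ 0.     -0.0001  0.      0.      0.     -0.0001 -0.      0.     -0.
 -0.     -0.      0.0001 -0.      0.      0.      0.     -0.      0.    ]
```

```bash
sed -i "s/^P=.*/P=dict(a0=-.0004,h=.2408,L1=.4935,L2=.3915,be=-.0204,L4=.1022,Lw=.339)/; s/P\['L2'\]\*np.cos(b)/P['L2']*np.cos(b+P['be'])+P['L4']*np.cos(f)/; s/P\['L2'\]\*np.sin(b)/P['L2']*np.sin(b+P['be'])-P['L4']*np.sin(f)/" kin.py
python3 - <<'E'
from kin import *
q0=np.array([-1.148,.241,.005,1.335,0,1.571]); print(fk(q0)[0])
rows=[[0,0,0,-20,0]]+[[0,31.4,-33.8,-3,0]]*18; rows2=[[0,0,0,0,8.5]]*12+[[0,0,0,0,5.2]]
for w in (1.5,1.67,2,2.5):
    b=sim(sim(q0,rows,w),rows2,w); print(w,b.round(3),"obs -.549 .475 .448 1.895 .293")
q=np.array([.4321,.4727,-.0698,1.0251,.001,1.8825]); print(fk(q)[0])
q=sim(q,goto(q,[.5133,.2371,.25]),2); 
g=goto(q,[.48,0.0,.33]); q=sim(q,g,2); print(g[0],len(g),q.round(3),fk(q)[0].round(3),tilt(q))
for dirn in ([.3,0,1],[0.7,0,1]):
  for w in (1.67,2.5):
    qq=q; d=np.round(fk(q)[1].T@np.array(dirn)/np.linalg.norm(dirn)*48,1)
    for i in range(26):
        qq=row(qq,[0,*d,0],w)
        if i%5==0: print(dirn,w,i+1,d,qq.round(3),fk(qq)[0].round(3),tilt(qq))
# final IK
a=np.array([-np.sin(np.radians(35)),0,np.cos(np.radians(35))])
for dist in (.0295,.12):
    pt=np.array([.542,-.1093,.097])+a*dist
    Rt=R.from_euler('y',-35,degrees=True).as_matrix()@fk(q)[1]
    s=least_squares(lambda x:np.r_[3*(pt-fk(x)[0]),R.from_matrix(Rt@fk(x)[1].T).as_rotvec()],np.clip(q,LO+.1,HI-.1),bounds=(LO,HI)); print(s.x.round(3),s.cost,(-Rt[:,2]).round(3))
E
```

```text
[ 0.20504601 -0.45572795  0.19508276]
1.5 [-0.673  0.466  0.42   1.878  0.289  3.14 ] obs -.549 .475 .448 1.895 .293
1.67 [-0.573  0.508  0.46   1.92   0.331  3.14 ] obs -.549 .475 .448 1.895 .293
2 [-0.409  0.582  0.53   1.989  0.402  3.14 ] obs -.549 .475 .448 1.895 .293
2.5 [-0.226  0.668  0.615  2.068  0.481  3.14 ] obs -.549 .475 .448 1.895 .293
[0.51296308 0.23693402 0.0437447 ]
[0, np.float64(-38.5), np.float64(-10.2), np.float64(-13.4), 0] 6 [-1.000e-03  1.850e-01  2.800e-01  1.664e+00  2.000e-03  1.449e+00] [0.48 0.   0.33] (np.float64(0.19), np.float64(42.1))
[0.3, 0, 1] 1.67 1 [ -1.6  13.8 -45.9] [-1.000e-03  2.330e-01  4.600e-01  1.796e+00  2.000e-03  1.449e+00] [0.494 0.    0.376] (np.float64(0.19), np.float64(42.1))
[0.3, 0, 1] 1.67 6 [ -1.6  13.8 -45.9] [-1.000e-03  3.640e-01  1.049e+00  2.150e+00  2.000e-03  1.449e+00] [0.52  0.    0.517] (np.float64(6.06), np.float64(1.2))
[0.3, 0, 1] 1.67 11 [ -1.6  13.8 -45.9] [-1.000e-03  2.600e-01  1.124e+00  2.150e+00  2.000e-03  1.450e+00] [0.498 0.    0.597] (np.float64(16.35), np.float64(0.4))
[0.3, 0, 1] 1.67 16 [ -1.6  13.8
[... 2767 characters left out ...]
 3.000e-03  1.451e+00] [0.604 0.001 0.621] (np.float64(26.29), np.float64(0.3))
[0.7, 0, 1] 2.5 16 [ -3.2  27.4 -39.3] [-1.000e-03  1.960e-01  1.280e+00  1.915e+00  3.000e-03  1.451e+00] [0.569 0.001 0.749] (np.float64(42.38), np.float64(0.2))
[0.7, 0, 1] 2.5 21 [ -3.2  27.4 -39.3] [-0.002  0.015  1.28   1.827  0.004  1.452] [0.49  0.    0.875] (np.float64(57.8), np.float64(0.2))
[0.7, 0, 1] 2.5 26 [ -3.2  27.4 -39.3] [-0.007 -0.174  1.28   1.758  0.009  1.451] [0.373 0.    0.984] (np.float64(72.56), np.float64(0.1))
[-0.322 -0.018 -0.734  0.267  0.185  1.184] 9.671122267366685e-28 [-0.576 -0.002  0.818]
[-0.377 -0.23  -0.68   0.541  0.216  1.137] 8.888565237919516e-26 [-0.576 -0.002  0.818]
```

drive_tool(deltas=[[[20, 0, 0, -15, 0], [20, 0, 0, -45, 0], [20, 0, 0, -45, 0], [20, 0, 0, -45, 0], [20, 0, 0, -45, 0], [20, -20, -5, -8, 0], [20, -38.5, -10.2, -13.4, 0], [20, -38.5, -10.2, -13.4, 0], [20, -38.5, -10.2, -13.4, 0], [20, -38.5, -10.2, -13.4, 0], [20, -38.5, -10.2, -13.4, 0], [20, -18, -5, -6, 0], [20, 0, 0, 0, 0]]])

```text
time_s: 27.2
eef_pos: [0.4791, -0.002, 0.3185]
eef_rot: [2.088, 2.347, 0.002]
wrist_force: [0.7, 1.1, -2.9]
finger_gap: 0.0254
finger_force: 81.7
```

```bash
python3 st.py
```

```text
27.2 [-0.0049, 0.1808, 0.2467, 1.6358, 0.001, 1.4494] [ 0.4791 -0.002   0.3185] (np.float64(0.08), np.float64(46.9)) [ 0.7  1.1 -2.9] 0.02542069852947908
fk [ 0.4788 -0.002   0.3188]
psi 96.68
```

drive_tool(deltas=[[[20, -1.6, 13.8, -45.9, 0], [20, -1.6, 13.8, -45.9, 0], [20, -1.6, 13.8, -45.9, 0], [20, -1.6, 13.8, -45.9, 0], [20, -1.6, 13.8, -45.9, 0], [20, -1.6, 13.8, -45.9, 0], [20, -1.6, 13.8, -45.9, 0], [20, -1.6, 13.8, -45.9, 0], [20, -1.6, 13.8, -45.9, 0], [20, -1.6, 13.8, -45.9, 0], [20, -1.6, 13.8, -45.9, 0], [20, -1.6, 13.8, -45.9, 0], [20, -1.6, 13.8, -45.9, 0], [20, -1.6, 13.8, -45.9, 0], [20, 0, 0, 0, 0]]])

```text
time_s: 28.7
eef_pos: [0.4914, 0.0005, 0.6338]
eef_rot: [1.886, 2.127, 0.356]
wrist_force: [0.3, -0.1, -2.0]
finger_gap: 0.0251
finger_force: 84.8
```

```bash
python3 st.py
```

```text
28.7 [-0.0001, 0.2251, 1.1761, 2.1497, 0.0015, 1.4507] [4.914e-01 5.000e-04 6.338e-01] (np.float64(21.31), np.float64(0.2)) [ 0.3 -0.1 -2. ] 0.025119874719912186
fk [4.910e-01 5.000e-04 6.341e-01]
psi 96.44
```

drive_tool(deltas=[[[20, -1.6, 13.8, -45.9, 0], [20, -1.6, 13.8, -45.9, 0], [20, -1.6, 13.8, -45.9, 0], [20, -1.6, 13.8, -45.9, 0], [20, -1.6, 13.8, -45.9, 0], [20, 0, 0, 0, 0], [20, 0, 0, 0, 0]]])

```text
time_s: 29.4
eef_pos: [0.4421, 0.0006, 0.7057]
eef_rot: [1.792, 2.022, 0.491]
wrist_force: [0.7, 0.3, -2.7]
finger_gap: 0.0253
finger_force: 84.8
```

```bash
python3 st.py; python3 - <<'E'
from h import *
from kin import *
s=r.observe(); p=np.array(s["eef_pos"]); M=R.from_rotvec(s["eef_rot"]).as_matrix()
c=eyes.camera("wrist"); W=pts(c); L=((W-p)@M*1000).reshape(-1,3); L=L[np.isfinite(L).all(1)]
k=L[(abs(L[:,0])<24)&(abs(L[:,1])<17)&(L[:,2]<40)]
for z in range(-60,40,5):
    a=k[abs(k[:,2]-z)<2.5]
    if len(a)>3: print(z,len(a),np.percentile(a,[3,50,97],axis=0).round(1)[:,:2].tolist())
E
```

```text
29.4 [0.0002, 0.1044, 1.2155, 2.1489, 0.0015, 1.4512] [4.421e-01 6.000e-04 7.057e-01] (np.float64(30.54), np.float64(0.2)) [ 0.7  0.3 -2.7] 0.025325694302306086
fk [4.417e-01 6.000e-04 7.060e-01]
psi 95.96
-60 395 [[11.0, -16.0], [15.1, 0.2], [15.7, 16.0]]
-55 361 [[11.1, -16.1], [15.1, -0.3], [15.7, 16.0]]
-50 315 [[11.1, -16.0], [15.0, -0.3], [15.6, 16.1]]
-45 297 [[11.2, -16.0], [15.0, 0.2], [15.7, 15.8]]
-40 216 [[11.1, -15.2], [15.1, -0.1], [15.7, 15.5]]
-35 180 [[13.1, -11.4], [15.2, 0.7], [15.7, 11.8]]
-30 157 [[12.8, -11.4], [15.1, 0.2], [15.6, 12.0]]
-25 148 [[13.3, -11.4], [15.2, -0.1], [15.6, 11.2]]
-20 138 [[13.7, -11.3], [15.1, -0.1], [15.5, 11.9]]
-15 141 [[11.6, -12.4], [15.2, 1.3], [15.8, 13.5]]
-10 60 [[14.2, -9.6], [15.1, 0.5], [15.6, 10.6]]
15 21 [[7.0, -4.1], [7.6, 0.2], [8.2, 3.7]]
20 4 [[6.7, -2.1], [7.3, 2.5], [7.5, 4.6]]
```

drive_tool(deltas=[[[20, -1.6, 13.8, -45.9, 0], [20, -1.6, 13.8, -45.9, 0], [20, -0.7, 5.7, -19, 0], [20, 0, 0, 0, 0], [20, 0, 0, 0, 0]]])

```text
time_s: 29.95
eef_pos: [0.4111, 0.0006, 0.739]
eef_rot: [1.745, 1.968, 0.553]
wrist_force: [0.6, 0.1, -3.0]
finger_gap: 0.0252
finger_force: 84.8
```

```bash
python3 st.py; cat > tip.py <<'E'
from h import *
from kin import *
import sys
s=r.observe(); p=np.array(s["eef_pos"]); M=R.from_rotvec(s["eef_rot"]).as_matrix(); q=np.array(s["qpos"])
A=-M[:,2]; sp=np.array([.542,-.1093,.097]); tip=p+M@[-.0009,.0003,.0335]
print(s["time_s"],"p",p.round(4),"tip",tip.round(4),"axis",A.round(3),"tilt",tilt(q),"F",np.round(s["wrist_force"],1),s["finger_gap"])
tgt=sp+np.array([-.5736,0,.8192])*float(sys.argv[1])/1000
d=M.T@(tgt-tip)*1000; print("delta tool",d.round(1),np.linalg.norm(d).round(1)); print("world",((tgt-tip)*1000).round(1))
E
python3 tip.py 40
```

```text
29.95 [0.0002, 0.0396, 1.2301, 2.1489, 0.0015, 1.4514] [4.111e-01 6.000e-04 7.390e-01] (np.float64(35.09), np.float64(0.2)) [ 0.6  0.1 -3. ] 0.02524899173864015
fk [4.106e-01 6.000e-04 7.393e-01]
psi 95.67
29.95 p [4.111e-01 6.000e-04 7.390e-01] tip [ 4.306e-01 -2.000e-04  7.118e-01] axis [-0.575 -0.002  0.818] tilt (np.float64(35.09), np.float64(0.2)) F [ 0.6  0.1 -3. ] 0.02524899173864015
delta tool [ -77.9 -273.5  526.9] 598.8
world [  88.4 -109.1 -582.1]
```

```bash
python3 - <<'E'
from kin import *
q=np.array([.0002,.0396,1.2301,2.1489,.0015,1.4514])
n=14; d=[0,*np.round(np.array([-77.9,-273.5,526.9])/n,1),0]; print(d)
p0=fk(q)[0]
for i in range(n):
    q2=row(q,d,1.67); 
    if i%3==0 or i==n-1: print(i+1,q2.round(2),tilt(q2),(fk(q2)[0]-p0-np.array([88.4,-109.1,-582.1])/1000*(i+1)/n).round(4)); 
    q=q2
E
```

```text
[0, np.float64(-5.6), np.float64(-19.5), np.float64(37.6), 0]
1 [-0.04 -0.04  1.01  2.02  0.02  1.42] (np.float64(34.33), np.float64(0.2)) [ 0.003  -0.0002  0.0146]
4 [-0.13 -0.24  0.4   1.62  0.07  1.35] (np.float64(33.99), np.float64(0.2)) [ 0.0024 -0.0004  0.0211]
7 [-0.2  -0.32 -0.01  1.3   0.12  1.28] (np.float64(33.99), np.float64(0.2)) [ 0.     -0.0005  0.0209]
10 [-0.27 -0.32 -0.33  0.98  0.15  1.22] (np.float64(33.99), np.float64(0.2)) [-0.0023 -0.0005  0.0207]
13 [-0.33 -0.22 -0.59  0.63  0.18  1.17] (np.float64(33.99), np.float64(0.2)) [-0.0047 -0.0006  0.0205]
14 [-0.35 -0.16 -0.66  0.5   0.19  1.16] (np.float64(33.99), np.float64(0.2)) [-0.0055 -0.0006  0.0205]
```

drive_tool(deltas=[[[20, -2.8, -9.8, 18.8, 0], [20, -2.8, -9.8, 18.8, 0], [20, -2.8, -9.8, 18.8, 0], [20, -2.8, -9.8, 18.8, 0], [20, -2.8, -9.8, 18.8, 0], [20, -2.8, -9.8, 18.8, 0], [20, -4.2, -14.7, 28.2, 0], [20, -4.2, -14.7, 28.2, 0], [20, -4.2, -14.7, 28.2, 0], [20, -4.2, -14.7, 28.2, 0], [20, -4.2, -14.7, 28.2, 0], [20, -4.2, -14.7, 28.2, 0], [20, -4.2, -14.7, 28.2, 0], [20, -4.2, -14.7, 28.2, 0], [20, -4.2, -14.7, 28.2, 0], [20, -4.2, -14.7, 28.2, 0], [20, 0, 0, 0, 0]]])

```text
time_s: 31.65
eef_pos: [0.4723, -0.081, 0.2926]
eef_rot: [1.758, 1.978, 0.544]
wrist_force: [-0.5, 0.7, -3.5]
finger_gap: 0.0251
finger_force: 84.5
```

```bash
python3 tip.py 40
```

```text
31.65 p [ 0.4723 -0.081   0.2926] tip [ 0.4914 -0.0818  0.2651] axis [-0.561 -0.004  0.828] tilt (np.float64(34.13), np.float64(0.4)) F [-0.5  0.7 -3.5] 0.02506992794312255
delta tool [-21.7 -55.9 127.4] 140.8
world [  27.7  -27.5 -135.3]
```

drive_tool(deltas=[[[20, -4.3, -11.2, 25.5, 0], [20, -4.3, -11.2, 25.5, 0], [20, -4.3, -11.2, 25.5, 0], [20, -4.3, -11.2, 25.5, 0], [20, -4.3, -11.2, 25.5, 0], [20, 0, 0, 0, 0], [20, 0, 0, 0, 0], [20, 0, 0, 0, 0], [20, 0, 0, 0, 0]]])

```text
time_s: 32.55
eef_pos: [0.5077, -0.1097, 0.1693]
eef_rot: [1.743, 1.967, 0.554]
wrist_force: [-0.4, -0.3, -2.1]
finger_gap: 0.025
finger_force: 84.5
```

```bash
python3 tip.py 40; python3 - <<'E'
from h import *
from kin import *
s=r.observe(); p=np.array(s["eef_pos"]); M=R.from_rotvec(s["eef_rot"]).as_matrix()
c=eyes.camera("side"); W=pts(c); np.savez("/tmp/sd.npz",W=W,px=c["pixels"])
a=np.array([-.5736,0,.8192])
c2=eyes.camera("wrist"); W2=pts(c2); np.savez("/tmp/wl.npz",W=W2,px=c2["pixels"],p=p,M=M)
L=((W2-p)@M*1000); k=L.reshape(-1,3); k=k[np.isfinite(k).all(1)]; k=k[(abs(k[:,0])<20)&(abs(k[:,1])<14)&(k[:,2]>-60)&(k[:,2]<40)]
for z in range(-55,40,10):
    b=k[abs(k[:,2]-z)<5]
    if len(b)>3: print(z,len(b),np.percentile(b,[3,50,97],axis=0).round(1)[:,:2].tolist())
g=c2["pixels"][60:300,180:500,::-1]; cv2.imwrite("pics/w8.png",np.ascontiguousarray(g).repeat(2,0).repeat(2,1))
E
```

```text
32.55 p [ 0.5077 -0.1097  0.1693] tip [ 0.5273 -0.1106  0.1422] axis [-0.577 -0.001  0.817] tilt (np.float64(35.21), np.float64(0.1)) F [-0.4 -0.3 -2.1] 0.025012434606665013
delta tool [  2.9 -13.6   5.4] 15.0
world [ -8.3   1.3 -12.4]
-55 567 [[11.4, -13.1], [15.2, -0.2], [15.8, 13.2]]
-45 469 [[11.3, -13.2], [15.2, -0.2], [15.7, 13.3]]
-35 349 [[12.7, -11.9], [15.3, -0.2], [15.8, 11.5]]
-25 296 [[13.0, -12.0], [15.2, -0.2], [15.7, 11.4]]
-15 272 [[12.5, -12.9], [15.3, -0.2], [15.8, 12.1]]
-5 5 [[14.5, -6.2], [15.0, -2.5], [15.1, 9.9]]
15 25 [[6.9, -4.4], [7.8, -0.2], [8.2, 3.9]]
```

View pics/w8.png

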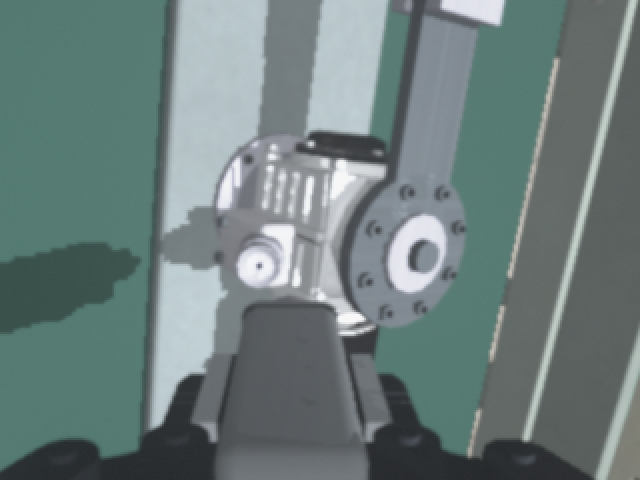

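The pen is in line above the cup, whose dot is at crop (258,266), full image (309,193). I measure the spot again from this near-axial view.

```bash
python3 - <<'E'
from h import *
f=np.load("/tmp/wl.npz"); W,px,p,M=f["W"],f["px"],f["p"],f["M"]
g=px.astype(int).mean(2)[186:201,301:318]; 
i=np.unravel_index(np.argmin(g[3:12,3:14]),(9,11)); u,v=i[1]+304,i[0]+189; print("dot px",u,v)
dot=np.nanmedian(W[v-1:v+2,u-1:u+2].reshape(-1,3),0); print("dot",dot.round(4))
a=np.array([-.5736,0,.8192]); e=np.array([.8192,0,.5736])
Q=W[170:220,285:335].reshape(-1,3); Q=Q[np.isfinite(Q).all(1)]; Q=Q[np.linalg.norm(Q-dot,axis=1)<.016]
s,t,y=(Q-dot)@a*1e3,(Q-dot)@e*1e3,(Q[:,1]-dot[1])*1e3
top=(s>-1.5)&(s<4); print("disc t",np.percentile(t[top],[1,99]).round(1),"y",np.percentile(y[top],[1,99]).round(1),"hist",np.histogram(s,bins=np.arange(-3,5,1)))
P=Q[(np.hypot(t,y)<5)&(abs(s)<2.5)]; print("floor",len(P),P.mean(0).round(4)); V=np.linalg.svd(P-P.mean(0))[2][2]; print(V.round(3))
P=Q[(np.hypot(t,y)<9.3)&(np.hypot(t,y)>7)&(s>0)&(s<4)]; print("rim",len(P),P.mean(0).round(4),np.linalg.svd(P-P.mean(0))[2][2].round(3))
print("dot in tool",(M.T@(dot-p)*1000).round(2))
E
```

```text
dot px 309 193
dot [ 0.5415 -0.1101  0.0974]
disc t [-8.6  9. ] y [-7.7  9.9] hist (array([ 10,  53, 145, 115,  49,   3,   0]), array([-3, -2, -1,  0,  1,  2,  3,  4]))
floor 105 [ 0.5417 -0.1101  0.097 ]
[ 0.603  0.016 -0.797]
rim 82 [ 0.541  -0.1104  0.0981] [ 0.572 -0.021 -0.82 ]
dot in tool [  1.27 -13.78  78.28]
```

```bash
sed -i 's/sp=np.array(\[[^]]*\])/sp=np.array([.5416,-.1097,.0971])/; s/\[-.0009,.0003,.0335\]/[-.0009,0,.0335]/' tip.py; python3 tip.py 10
```

```text
32.65 p [ 0.5072 -0.1096  0.1686] tip [ 0.5265 -0.1105  0.1413] axis [-0.576 -0.001  0.818] tilt (np.float64(35.16), np.float64(0.1)) F [-0.1  0.8 -3.1] 0.025326851564041856
delta tool [  2.3 -12.9  34.8] 37.2
world [  9.3   0.8 -36. ]
```

drive_tool(deltas=[[[20, 2.3, -6.5, 0, 0], [20, 0, -6.4, 0, 0], [20, 0, 0, 12, 0], [20, 0, 0, 12, 0], [20, 0, 0, 8, 0], [20, 0, 0, 2.8, 0], [20, 0, 0, 0, 0], [20, 0, 0, 0, 0], [20, 0, 0, 0, 0], [20, 0, 0, 0, 0], [20, 0, 0, 0, 0]]])

```text
time_s: 33.75
eef_pos: [0.5157, -0.1088, 0.1312]
eef_rot: [1.745, 1.969, 0.552]
wrist_force: [0.4, 1.3, -2.7]
finger_gap: 0.0251
finger_force: 84.6
```

```bash
python3 tip.py 1; python3 - <<'E'
from h import *
F=[]
for i in range(8): eyes.camera("side"); F.append(np.array(r.observe()["wrist_force"]))
F=np.array(F); print(F.mean(0).round(2),F.std(0).round(2), "axial",(F@np.array([-.5736,0,.8192])).mean().round(2))
E
```

```text
33.75 p [ 0.5157 -0.1088  0.1312] tip [ 0.535  -0.1096  0.1038] axis [-0.574 -0.001  0.819] tilt (np.float64(35.04), np.float64(0.1)) F [ 0.4  1.3 -2.7] 0.02511963890549379
delta tool [-0.3  1.5  8.3] 8.4
world [ 6.  -0.1 -5.9]
[ 0.28  0.18 -2.14] [0.55 0.31 0.8 ] axial -1.91
```

drive_tool(deltas=[[[20, -0.2, 1.2, 0, 0], [20, 0, 0, 3, 0], [20, 0, 0, 3, 0], [20, 0, 0, 0, 0], [20, 0, 0, 0, 0], [20, 0, 0, 0, 0]]])

```text
time_s: 34.75
eef_pos: [0.52, -0.1087, 0.1265]
eef_rot: [1.746, 1.969, 0.552]
wrist_force: [0.3, -0.3, -2.4]
finger_gap: 0.0253
finger_force: 84.6
```

```bash
cat > fm.py <<'E'
from h import *
F=[];Pz=[]
for i in range(8):
    eyes.camera("side"); s=r.observe(); F.append(np.array(s["wrist_force"])); Pz.append(np.array(s["eef_pos"]))
F=np.array(F); print("F",F.mean(0).round(2),"axial",(F@np.array([-.5736,0,.8192])).mean().round(2),"p",np.mean(Pz,0).round(4))
E
python3 fm.py; python3 tip.py -4
```

```text
F [-0.17  0.22 -1.78] axial -1.36 p [ 0.5201 -0.1088  0.1267]
35.15 p [ 0.52   -0.1088  0.1267] tip [ 0.5393 -0.1096  0.0993] axis [-0.574 -0.002  0.819] tilt (np.float64(35.01), np.float64(0.2)) F [-0.5 -0.4 -1.8] 0.024848984988893773
delta tool [-0.2  0.6  7.1] 7.1
world [ 4.6 -0.1 -5.5]
```

drive_tool(deltas=[[[20, -0.2, 0.5, 2, 0], [20, 0, 0, 2, 0], [20, 0, 0, 1, 0], [20, 0, 0, 0, 0], [20, 0, 0, 0, 0], [20, 0, 0, 0, 0]]])

```text
time_s: 35.75
eef_pos: [0.5235, -0.1089, 0.123]
eef_rot: [1.745, 1.969, 0.552]
wrist_force: [-0.5, -1.0, 0.1]
finger_gap: 0.0252
finger_force: 84.9
```

```bash
python3 fm.py; python3 tip.py -4
```

```text
F [-0.2  -0.13 -0.11] axial 0.02 p [ 0.5235 -0.1089  0.123 ]
36.15 p [ 0.5235 -0.109   0.123 ] tip [ 0.5428 -0.1098  0.0956] axis [-0.574 -0.002  0.819] tilt (np.float64(35.03), np.float64(0.2)) F [-0.3 -0.7  1. ] 0.025266949422655074
delta tool [ 0.1 -0.1  2.1] 2.1
world [ 1.1  0.1 -1.8]
```

drive_tool(deltas=[[[20, 0, 0, 1, 0], [20, 0, 0, 0.9, 0], [20, 0, 0, 0, 0], [20, 0, 0, 0, 0], [20, 0, 0, 0, 0]]])

```text
time_s: 36.65
eef_pos: [0.5246, -0.1089, 0.1215]
eef_rot: [1.745, 1.969, 0.552]
wrist_force: [-0.5, -0.5, 1.3]
finger_gap: 0.0249
finger_force: 85.2
```

```bash
python3 fm.py; python3 fm.py; python3 tip.py -4; python3 - <<'E'
from h import *
from scipy.spatial.transform import Rotation as R
s=r.observe(); p=np.array(s["eef_pos"]); M=R.from_rotvec(s["eef_rot"]).as_matrix()
c=eyes.camera("side"); W=pts(c); a=np.array([-.5736,0,.8192])
L=((W-p)@M*1000); 
v,u=np.where(np.isfinite(L).all(2)&(abs(L[...,0])<12)&(abs(L[...,1])<12)&(L[...,2]>-8)&(L[...,2]<45))
print(len(u)); 
if len(u):
    k=L[v,u]
    for z in range(-6,46,4):
        b=k[abs(k[:,2]-z)<2]; print(z,len(b),np.percentile(b,[3,97],axis=0).round(1)[:,:2].tolist() if len(b) else '')
    x0,y0=int(u.mean()),int(v.mean()); g=c["pixels"][y0-40:y0+40,x0-50:x0+50,::-1]; cv2.imwrite("pics/end.png",cv2.resize(np.ascontiguousarray(g),None,fx=7,fy=7,interpolation=cv2.INTER_CUBIC))
E
```

```text
F [-0.67 -0.36  0.91] axial 1.13 p [ 0.5245 -0.1089  0.1214]
F [-0.59 -0.37  1.19] axial 1.31 p [ 0.5245 -0.1089  0.1214]
37.45 p [ 0.5246 -0.1089  0.1214] tip [ 0.5439 -0.1098  0.094 ] axis [-0.574 -0.002  0.819] tilt (np.float64(35.02), np.float64(0.2)) F [ 0.1 -0.6  1.6] 0.024947172093895905
delta tool [ 0.1 -0.1  0.2] 0.2
world [ 0.   0.1 -0.2]
70
-6 0 
-2 3 [[9.5, -4.5], [10.7, 2.0]]
2 4 [[4.6, -6.3], [9.5, 5.1]]
6 5 [[5.4, -4.5], [11.1, 7.4]]
10 8 [[2.7, -7.1], [10.2, 6.0]]
14 3 [[2.3, -7.1], [5.7, 7.2]]
18 4 [[5.6, -5.1], [7.6, 5.5]]
22 2 [[4.6, -0.9], [4.9, 3.3]]
26 2 [[1.8, 0.8], [8.8, 6.4]]
30 12 [[-6.0, -7.9], [8.3, 6.9]]
34 9 [[3.7, -7.6], [9.9, 7.6]]
38 6 [[3.1, -10.0], [11.2, 7.6]]
42 9 [[-0.4, -9.9], [11.3, 9.1]]
```

View pics/end.png

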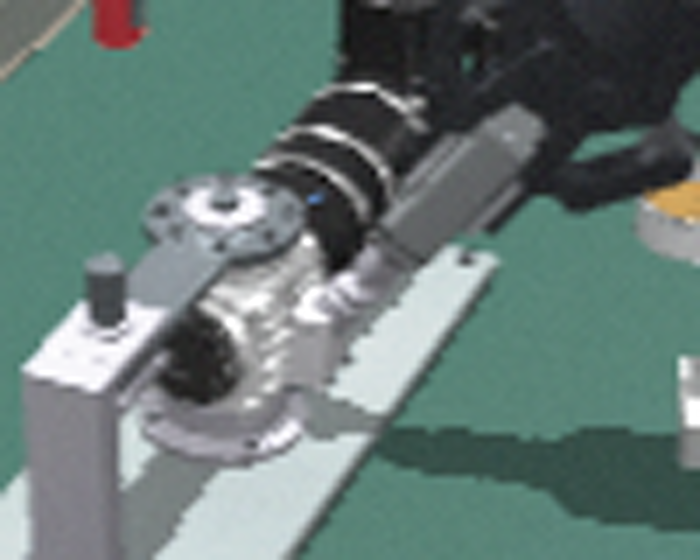

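The picture shows the pin seated in the fork at (105,290), and the pen in line with the adapter with its tip in the cup near (350,285). The axial force change is about 2.9 N, and position puts the tip about 3.8 mm in. I hand in.

```bash
python3 -c "
from cell import r
print(r.hand_in())"
```

```text
the job is handed in; nothing more can be done
None
```

I handed the job in at about 37.5 s of the 58 s; the result was not reported back. The smaller pin's collar is home on the fork and the pin is released. The pen is held in line with the adapter (35.0°), its tip about 4 mm into its 8 mm travel.

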